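# Fetch the tip cleaner from behind the spray cans

### The job

The brass-wool tip cleaner stands at the back of the yellow caddy, hemmed in by three tall spray cans. Take all three cans out and stand them in the steel side tray, then fetch the tip cleaner and set it in the round well of the soldering-iron stand, and only then put each can back, upright, in the same caddy pocket it came from. Leave the flux jar and the little tin in their pockets, and knock nothing over.

Things in the scene. Friction and masses are not known exactly. Their poses are not given: they have to be found in the camera images.
- can_red: slim upright aerosol can, aluminium with a red sleeve and flat red cap, 42 mm diameter, 140 mm tall (the cap, its top 27 mm, is 37 mm across; the straight wall of full diameter runs from 2 to 108 mm up), about 0.15 kg. Origin at the centre of its underside, z up. Starts in one of the caddy's three can pockets.
- can_blue: slim upright aerosol can, aluminium with a blue sleeve and flat blue cap, 42 mm diameter, 140 mm tall (the cap, its top 27 mm, is 37 mm across; the straight wall of full diameter runs from 2 to 108 mm up), about 0.15 kg. Origin at the centre of its underside, z up. Starts in one of the caddy's three can pockets.
- can_green: slim upright aerosol can, aluminium with a green sleeve and flat green cap, 42 mm diameter, 140 mm tall (the cap, its top 27 mm, is 37 mm across; the straight wall of full diameter runs from 2 to 108 mm up), about 0.15 kg. Origin at the centre of its underside, z up. Starts in one of the caddy's three can pockets.
- tip_cleaner: brass-wool soldering-tip cleaner: black round cup 48 mm in diameter and 50 mm tall, with curly golden wool heaped 8 mm above its rim, about 0.14 kg. Origin at the centre of its underside, z up. It starts in the caddy's back middle pocket.
- flux_jar: bystander: small amber glass jar with a white lid, 40 mm in diameter, 44 mm tall, in one of the caddy's two front corner pockets. Origin at the centre of its underside.
- tinner_tin: bystander: small flat tin with a red lid and a bare metal disc on it, 43 mm in diameter, 22 mm tall, in the other front corner pocket. Origin at the centre of its underside.
- caddy: low yellow tray, 119 x 177 mm, fixed: 2 rows of 3 pockets at 58 mm pitch, each 55 mm square, floor 4 mm up, all walls 3 mm thick and 18 mm high. Origin under its centre, z up, x to the back row (away from the robot). Pocket centres (x, y): cans in the back corners (29, 58), (29, -58) and front middle (-29, 0), any can in any; tip cleaner back middle (29, 0); jar and tin front corners (-29, +-58).
- side_tray: empty shallow bare-steel tray, fixed, 200 mm along its x by 130 mm along its y, walls 3 mm thick and 14 mm high, inner floor 3 mm above the bench. Origin under its centre, z up. It lies to the left or right of the caddy.
- iron_stand: blue stand, fixed, across the caddy from the tray: 185 x 92 mm base, 8 mm thick, carrying a round well: steel ring, 66 mm inner, 72 outer diameter, rim 18 mm above the bench, dark floor 8 mm above it. Origin under the well's centre, z up. An orange-handled iron leans up along its +x: over 55 mm from the well's centre, over 110 mm where higher than 100 mm; its end is 215 mm out, 180 mm up.

How it is judged:
On the way, in this order (a step that is already met when the one before it is completed fails the run):
1. all three cans stand upright in the side tray (x of can_red in the frame of side_tray between -0.085 and 0.085 m and y of can_red in the frame of side_tray between -0.05 and 0.05 m and z of each of can_red, can_blue, can_green in the frame of side_tray below 0.008 m and angle between each of can_red, can_blue, can_green's own z axis and vertical below 0.12 rad and x of can_blue in the frame of side_tray between -0.085 and 0.085 m and y of can_blue in the frame of side_tray between -0.05 and 0.05 m and x of can_green in the frame of side_tray between -0.085 and 0.085 m and y of can_green in the frame of side_tray between -0.05 and 0.05 m), for 0.2 s.
2. the tip cleaner stands in the well of the iron stand while the cans are still in the side tray (all of step 1 and horizontal distance between tip_cleaner and iron_stand below 0.012 m and z of tip_cleaner in the frame of iron_stand below 0.012 m and angle between tip_cleaner's own z axis and vertical below 0.12 rad), for 0.2 s.
At the end, for the whole second after the job is handed in: The tip cleaner stands upright on the floor of the stand's well (within 12 mm of its centre); each can stands upright on the floor of its own original pocket, within 15 mm of where it started; the jar and the tin are within 20 mm of where they started; everything is released and at rest (horizontal distance between tip_cleaner and iron_stand below 0.012 m and z of tip_cleaner in the frame of iron_stand below 0.012 m and angle between each of tip_cleaner, can_red, can_blue, can_green's own z axis and vertical below 0.12 rad and linear speed of each of tip_cleaner, can_red, can_blue, can_green below 0.02 m/s and angular speed of each of tip_cleaner, can_red, can_blue, can_green below 0.2 rad/s and distance of each of can_red, can_blue, can_green from where it was at the start of the episode below 0.015 m and distance of each of flux_jar, tinner_tin from where it was at the start of the episode below 0.02 m); the robot touches nothing.
It fails at once if a can or the tip cleaner is knocked over (tilted more than 40 degrees) (angle between any of can_red, can_blue, can_green, tip_cleaner's own z axis and vertical above 0.7 rad).
It fails at once if the flux jar or the tin is taken from its pocket or knocked over (distance of any of flux_jar, tinner_tin from where it was at the start of the episode above 0.025 m or angle between any of flux_jar, tinner_tin's own z axis and vertical above 0.7 rad).
It also fails if it takes over 128 s, if anything falls off the work surface, if the arm or the gripper's body presses on something with over 40 N, if the wrist force passes 120 N, or if a joint passes its speed limit or range.

### The arm

A 6-joint arm with a two-finger parallel gripper is mounted at the origin on the work surface. World frame = base frame: x ahead of the robot, y to its left, z up, the work surface at z = 0. Lengths are in m, angles in rad, forces in N, time in s.
With the tool pointing down it reaches from about 0.35 to 0.975 m from the base axis. Payload 4.9 kg.
Tool frame: the origin (TCP) lies on the front face of the gripper's body, between the roots of the fingers; the fingertips stand 73 mm ahead of it and the grasp point (between the pads) lies 54 mm ahead of it (tip_extent is the distance from the TCP to the fingertips, in m); y points along the fingers, x is the direction in which the jaws open and shut, and the axes are right-handed (so a half turn about y gives the same grasp; the last joint's range is limited). The gripper opens to 85 mm and grips with 20 to 120 N. Pads are 22 mm wide; open, the fingers measure 114 mm over their backs; the gripper's body (76 mm by 85 mm) begins 54 mm behind the grasp point. The pads swing forward as they close: fully open they stand 13 mm farther back than shut.
Start: joints at [-1.409, 0.053, 1.613, -0, 1.476, -0.119], TCP at [0.173, -0.601, 0.304] pointing down, gripper open.
Joint ranges: [-3.01, 3.01], [-1.01, 2.22], [0.06, 2.58], [-1.02, 4.17], [0.09, 2.62], [-3.14, 3.14]. Speed limits (rad/s): [2.57, 2.57, 3.14, 3.14, 3.14, 3.14].

### API

Orientations are given as a unit quaternion [w, x, y, z].
In Python, from plant import state, grab_frame, camera_info, job_done, tip_extent gives the robot as it stands.
- The arm moves only by the tool carry_out, never from a script. Its argument "rows" is a list that holds one entry, the list of rows, each a list of 7 numbers: the turn, a rotation vector about the world's x, y, z as a fraction of full scale, then the shift along the world's x, y, z as a fraction of full scale, then the finger opening in mm, from 0 to 85.4. A call has 1 to 5 rows; each row shifts and turns the commanded pose from where the row before left it; what a row does not reach is not made up. Full scale, the value 1, is 40 mm for a shift and 4 degrees for a turn. A row lasts 1/10 s, in which the tool goes at most 50 mm and 8.59 degrees, less where a joint would pass 70% of its speed; a pose out of reach is approached as far as the arm can. A call with a number of a shift or a turn outside -1 to 1 is refused whole. A call with a gripper value outside its range is refused whole. The fingers move at their own pace and stop on an object; the grip force is fixed at half the most. Time passes only in rows, so rows that do not move let the fingers close. It gives the time, the measured TCP pose, the force and the opening at its end, in the units of the state.
- state(): the state, without advancing time (a new reading comes with each control period).
- grab_frame(name): name is "scene" or "side" or "wrist"; returns the picture (420x560x3 uint8, blue, green, red); there is no depth.
- camera_info(name): a dict with "intrinsics" (3x3 intrinsics, pixels), "k1" (the pictures are not rectified: a ray, as slopes to the right and down, at radius r is drawn at 1 + k1 r^2 times it, then the intrinsics apply), "xyz" and "rotation" of the camera in the world; the wrist camera has in their place "tool_from_camera" (4x4, takes a point from camera to tool coordinates, whose origin is the TCP and whose axes are the tool frame's). Camera axes: x right, y down, z forward; pixel columns grow to the right and rows downward; lengths in m; the calibration is good to about 2 mm. A picture is of the moment at which its call begins: read the wrist's pose just before it. camera_info takes no time and is no camera call.
- job_done(): hands the job in, once; it reports no verdict.
The state is a dict: "time": time; "joint_pos": joint angles; "joint_vel": joint speeds; "joint_efforts": joint torques, N m; "tool_pos": TCP position; "tool_rot": TCP orientation; "contact_force": force on the tool from outside, world axes, zero at the start; "ft_torque": the same for the moment, N m; "gripper_width": opening from 0.0 (shut) to 1.0 (fully open).
Only numpy, scipy, OpenCV 4.12 (cv2) and the standard library are available. Lean on these libraries where they do the work, as an engineer would, in place of code of your own. Each camera call takes 0.05 s, during which the arm holds its last target.

## Working session

There is one attempt and no reset: what is moved stays moved. The work goes in short steps, Python scripts to look and compute and a tool call to move; the robot and the scene stay as the last step left them, time stands still between calls to the robot, and variables do not carry over. Pictures are saved under pics/ and viewed, and the job is handed in when it is done.

Besides the shell and the picture viewer there is one more tool, called as a command line: name --argument value ..., lists and objects as JSON in quotes. carry_out: Moves the arm, as the interface text tells. Shift numbers are shares of 40 mm and turn numbers shares of 4 degrees, none past 1 either way. Its arguments: {"type":"object","properties":{"rows":{"type":"array"}},"required":["rows"]}

```bash
ls; mkdir -p pics; python3 - <<'E'
from plant import *
import cv2
print(state()); print(tip_extent)
for n in ("scene","side","wrist"):
    print(n,camera_info(n)); cv2.imwrite(f"pics/{n}0.png",grab_frame(n))
E
```

```text
pics
{'time': 0.0, 'joint_pos': array([-1.40900117e+00,  5.33491437e-02,  1.61430777e+00,  2.37114639e-06,
        1.47602403e+00, -1.19017398e-01]), 'joint_vel': array([-9.71656108e-04, -5.47887814e-04, -2.17823101e-03,  2.40609836e-04,
        5.13003201e-04, -9.54885074e-05]), 'joint_efforts': array([ 7.81896506e-04, -3.93678296e+01, -3.70175064e+01, -3.86977251e-05,
        6.99349330e-03,  3.57661687e-07]), 'tool_pos': array([ 0.17312203, -0.6000398 ,  0.30265943]), 'tool_rot': array([ 0.56556335, -0.56454057,  0.42563928, -0.4245742 ]), 'contact_force': array([0.39557152, 0.34219284, 0.84950842]), 'ft_torque': array([ 0.0294629 ,  0.0346399 , -0.02118512]), 'gripper_width': 0.999901155788912}
0.0726
scene {'intrinsics': array([[477.96734621,   0.        , 268.20092632],
       [  0.        , 477.96734621, 207.52927631],
       [  0.        ,   0.        ,   1.        ]]), 'k1': -0.12730309923853872, 'xyz': array([ 0.98962112, -0.6070278 ,  0.83115694]), 'rotation': array([-0.35538925,  0.88353559,  0.28027728, -0.12044912])}
side {'intrinsics': array([[412.43613079,   0.        , 276.55213381],
       [  0.        , 412.43613079, 204.69157688],
       [  0.        ,   0.        ,   1.        ]]), 'k1': -0.11815669988829082, 'xyz': array([0.2283148 , 0.52121477, 0.6309569 ]), 'rotation': array([ 0.11018528, -0.26876485,  0.88325648, -0.36807968])}
wrist {'intrinsics': array([[292.23563987,   0.        , 283.12075244],
       [  0.        , 292.23563987, 209.70788019],
       [  0.        ,   0.        ,   1.        ]]), 'k1': -0.06226230344885748, 'tool_from_camera': array([[ 9.99999822e-01,  5.94158802e-04,  5.69122833e-05,
         3.32431070e-04],
       [ 1.22056005e-04, -2.96893890e-01,  9.54910469e-01,
        -6.99361723e-02],
       [ 5.84265369e-04, -9.54910292e-01, -2.96893910e-01,
         7.50262459e-02],
       [ 0.00000000e+00,  0.00000000e+00,  0.00000000e+00,
         1.00000000e+00]])}
```

View pics/scene0.png

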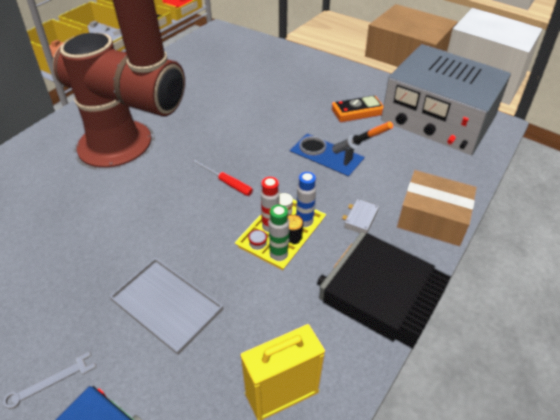

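View pics/side0.png

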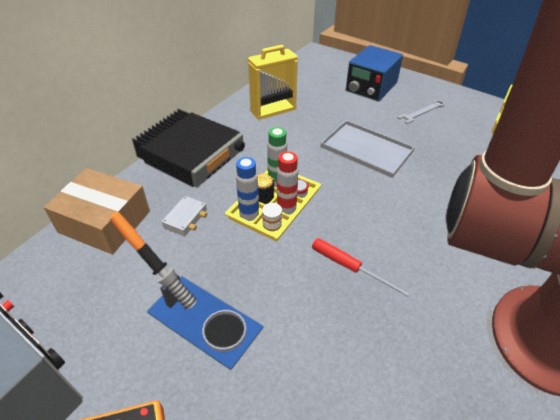

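View pics/wrist0.png

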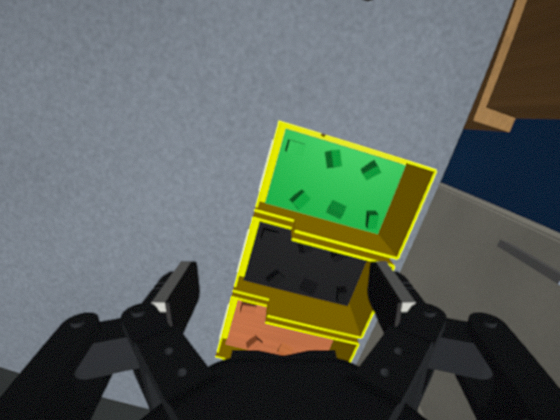

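```bash
cat > h.py <<'E'
import numpy as np, cv2
from scipy.spatial.transform import Rotation as R
from plant import *
def q2R(q): return R.from_quat([q[1],q[2],q[3],q[0]]).as_matrix()
def cam(name,st=None):
    c=camera_info(name); K=c["intrinsics"]; D=np.array([c["k1"],0,0,0,0.])
    if name!="wrist": return K,D,q2R(c["rotation"]),np.array(c["xyz"])
    T=c["tool_from_camera"]; Rt=q2R(st["tool_rot"])
    return K,D,Rt@T[:3,:3],Rt@T[:3,3]+st["tool_pos"]
def rays(C,px):
    K,D,Rw,t=C
    u=cv2.undistortPoints(np.array(px,float).reshape(-1,1,2),K,D).reshape(-1,2)
    return np.c_[u,np.ones(len(u))]@Rw.T
def onplane(C,px,z):
    d=rays(C,px); t=C[3]
    return t+d*((z-t[2])/d[:,2])[:,None]
def proj(C,P):
    K,D,Rw,t=C
    rv,_=cv2.Rodrigues(Rw.T); 
    return cv2.projectPoints(np.array(P,float).reshape(-1,1,3),rv,-Rw.T@t,K,D)[0].reshape(-1,2)
E
python3 - <<'E'
from h import *
print(q2R(state()["tool_rot"]).round(3))
for n,(x,y,w,h) in dict(scene=(100,120,280,230),side=(130,90,290,280)).items():
    im=cv2.imread(f"pics/{n}0.png")
    f=min(800/w,600/h)
    cv2.imwrite(f"pics/{n}0z.png",cv2.resize(im[y:y+h,x:x+w],None,fx=2,fy=2,interpolation=cv2.INTER_CUBIC))
E
```

```text
[[ 0.277 -0.     0.961]
 [-0.961  0.002  0.277]
 [-0.002 -1.     0.   ]]
```

View pics/scene0z.png

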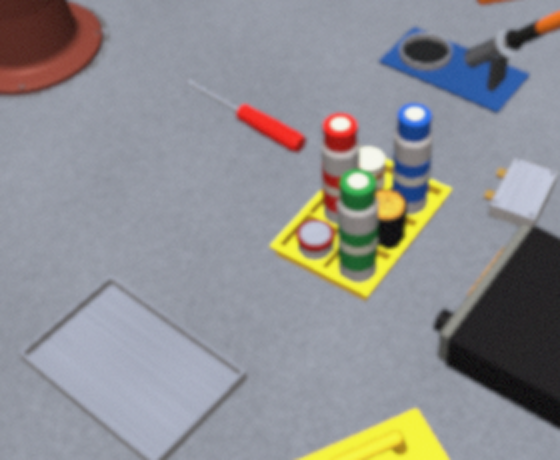

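View pics/side0z.png

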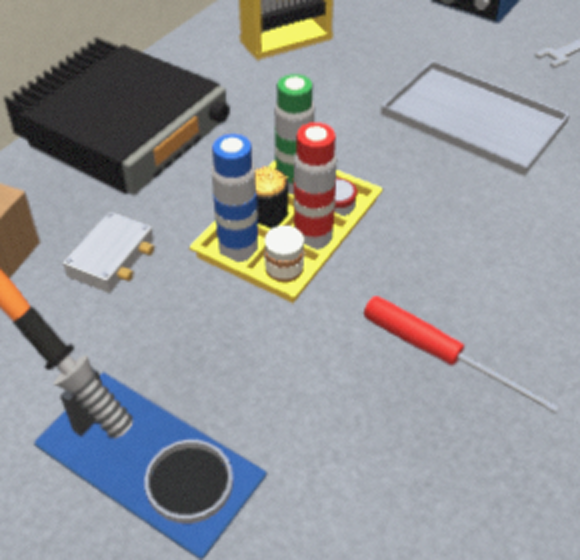

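```bash
python3 - <<'E'
from h import *
S=cam("scene");D=cam("side")
fs=lambda a:[(100+x/2-.25,120+y/2-.25) for x,y in a]
fd=lambda a:[(130+x/2-.25,90+y/2-.25) for x,y in a]
def show(n,C,p,z): print(n,(1000*onplane(C,p,z)[:,:2]).round(1).tolist())
show("discs r g b scene",S,fs([(340,124),(358,181),(415,113)]),.144)
show("discs side",D,fd([(315,134),(295,84),(232,145)]),.144)
show("caddy scene L B R",S,fs([(271,247),(367,297),(452,188)]),.018)
show("caddy side L B R",D,fd([(192,248),(294,299),(382,188)]),.018)
show("tray scene",S,fs([(112,281),(23,353),(155,460),(245,376)]),.014)
show("tray side",D,fd([(433,66),(568,118),(524,170),(383,112)]),.014)
# well by colour: dark blob
show("well side/scene",D,fd([(189,480)]),.018);show("",S,fs([(425,51)]),.018)
show("stand base side",D,fd([(265,473),(203,556),(36,442),(100,375)]),.008)
show("stand scene",S,fs([(413,28),(380,60),(498,111),(528,74)]),.008)
# white discs refined
for n,C,m in(("scene",S,fs([(340,124),(358,181),(415,113)])),("side",D,fd([(315,134),(295,84),(232,145)]))):
    im=cv2.imread(f"pics/{n}0.png").astype(int)
    for u,v in m:
        u,v=round(u),round(v); w=im[v-7:v+8,u-9:u+10]
        k=(w.min(2)>150).astype(np.uint8)
        nn,l,s,c=cv2.connectedComponentsWithStats(k)
        j=1+np.argmin(np.hypot(*(c[1:]-[9,7]).T)); print(n,s[j][4],c[j]+[u-9,v-7],(1000*onplane(C,[c[j]+[u-9,v-7]],.144)).round(1))
E
```

```text
discs r g b scene [[554.1, -7.4], [617.1, -65.1], [610.0, 52.4]]
discs side [[554.5, -6.0], [616.1, -64.1], [610.0, 51.4]]
caddy scene L B R [[527.2, -103.8], [653.0, -99.8], [645.5, 87.6]]
caddy side L B R [[642.0, 87.9], [516.3, 86.3], [524.8, -102.8]]
tray scene [[412.6, -239.0], [403.0, -361.1], [596.5, -369.2], [607.2, -248.0]]
tray side [[590.2, -359.9], [397.1, -353.9], [405.2, -227.2], [595.4, -231.6]]
well side/scene [[479.5, 295.5]]
 [[484.7, 287.1]]
stand base side [[435.3, 251.0], [433.6, 337.4], [615.3, 339.3], [617.6, 255.1]]
stand scene [[437.2, 332.8], [438.6, 246.6], [620.4, 247.1], [617.9, 335.5]]
scene 54 [269.7962963  181.37037037] [[553.5  -6.3 144. ]]
scene 73 [278.42465753 209.89041096] [[616.  -64.6 144. ]]
scene 58 [306.77586207 176.37931034] [[609.4  51.4 144. ]]
side 63 [287.46031746 156.33333333] [[554.9  -7.3 144. ]]
side 57 [276.84210526 131.12280702] [[618.1 -65.5 144. ]]
side 68 [245.36764706 161.97058824] [[611.1  51.1 144. ]]
```

carry_out --rows '[[[0, 0, -0.8, 0.7, 0.85, 0, 85], [0, 0, -0.8, 0.75, 0.9, 0, 85], [0, 0, -0.8, 0.75, 0.9, 0, 85], [0, 0, -0.8, 0.75, 0.9, 0, 85], [0, 0, -0.8, 0.75, 0.9, 0, 85]]]'

```text
time: 0.65
tool_pos: [0.3219, -0.4208, 0.3036]
tool_rot: [0.5, -0.5, 0.5, -0.5]
contact_force: [0.3, -0.4, -0.5]
gripper_width: 0.993
```

carry_out --rows '[[[0, 0, 0, 0.7, 0.9, 0, 85], [0, 0, 0, 0.7, 0.9, 0, 85], [0, 0, 0, 0, 0, 0, 85]]]'

```text
time: 0.95
tool_pos: [0.3795, -0.3468, 0.3036]
tool_rot: [0.503, -0.501, 0.498, -0.498]
contact_force: [-1.0, -0.2, 0.6]
gripper_width: 0.997
```

```bash
python3 - <<'E'
from h import *
s=state(); print(s["tool_pos"],q2R(s["tool_rot"]).round(3)[:,0]); np.save("w1.npy",np.r_[s["tool_pos"],s["tool_rot"]])
cv2.imwrite("pics/w1.png",grab_frame("wrist"))
E
```

```text
[ 0.37949258 -0.34679408  0.30364229] [ 0.008 -1.    -0.001]
```

View pics/w1.png

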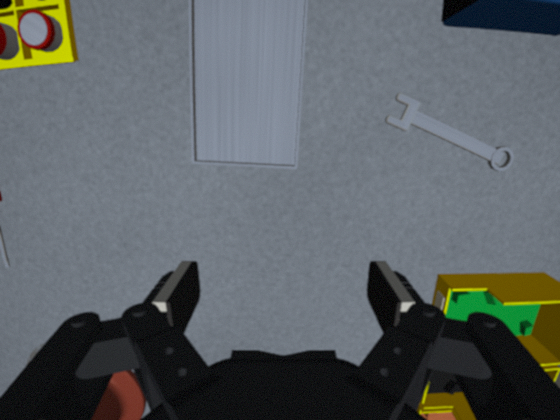

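```bash
python3 - <<'E'
from h import *
a=np.load("w1.npy"); W=cam("wrist",dict(tool_pos=a[:3],tool_rot=a[3:]))
print((1000*onplane(W,[(193,161),(298,166),(191,0),(307,0)],.014)).round(1))
print((1000*onplane(W,[(36,30)],.026)).round(1))
E
```

```text
[[ 405.1 -235.4   14. ]
 [ 399.7 -365.1   14. ]
 [ 581.8 -244.7   14. ]
 [ 581.5 -371.1   14. ]]
[[555.6 -67.9  26. ]]
```

carry_out --rows '[[[0, 0, 0, 0.7, 0.8, -0.1, 85], [0, 0, 0, 0.75, 0.9, -0.1, 85], [0, 0, 0, 0.75, 0.9, -0.1, 85], [0, 0, 0, 0.75, 0.9, -0.2, 85], [0, 0, 0, 0.75, 0.9, -0.2, 85]]]'

```text
time: 1.5
tool_pos: [0.5259, -0.1744, 0.2757]
tool_rot: [-0.5, 0.5, -0.5, 0.5]
contact_force: [0.8, -0.3, 0.0]
gripper_width: 0.996
```

carry_out --rows '[[[0, 0, 0, 0.75, 0.9, -0.2, 85], [0, 0, 0, 0.75, 0.9, -0.2, 85], [0, 0, 0, 0.6, 0.7, -0.2, 85], [0, 0, 0, 0, 0, 0, 85], [0, 0, 0, 0, 0, 0, 85]]]'

```text
time: 2.0
tool_pos: [0.6092, -0.0751, 0.251]
tool_rot: [-0.5, 0.501, -0.5, 0.499]
contact_force: [-0.0, -0.4, -0.3]
gripper_width: 0.991
```

```bash
python3 - <<'E'
from h import *
s=state(); print(s["tool_pos"],q2R(s["tool_rot"]).round(4),s["joint_vel"].round(3)); np.save("w2.npy",np.r_[s["tool_pos"],s["tool_rot"]])
cv2.imwrite("pics/w2.png",grab_frame("wrist"));s=state(); print(s["tool_pos"])
E
```

```text
[ 0.60920257 -0.07509928  0.25100826] [[ 1.7e-03 -1.8e-03  1.0e+00]
 [-1.0e+00 -3.0e-04  1.7e-03]
 [ 3.0e-04 -1.0e+00 -1.8e-03]] [-0.028 -0.025  0.009 -0.001  0.001  0.001]
[ 0.60899243 -0.07570026  0.25149866]
```

View pics/w2.png

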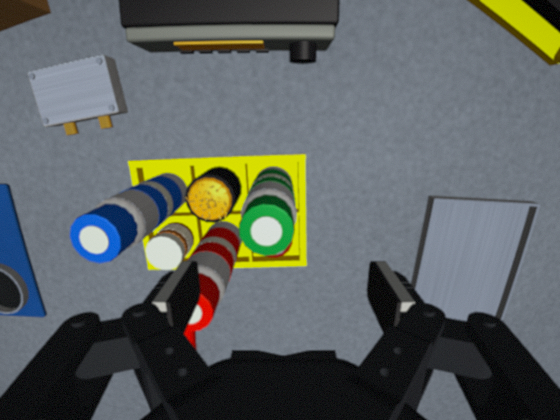

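```bash
python3 - <<'E'
from h import *
a=np.load("w2.npy"); W=cam("wrist",dict(tool_pos=a[:3],tool_rot=a[3:]))
print((1000*onplane(W,[(267,231),(95,239),(196,314)],.144)).round(1))
print((1000*onplane(W,[(212,197)],.062)).round(1))
print((1000*onplane(W,[(9,289)],.018)).round(1))
print((1000*onplane(W,[(128,160),(306,154),(307,265)],.018)).round(1))
E
```

```text
[[614.7 -65.2 144. ]
 [608.2  51.1 144. ]
 [549.8 -12.7 144. ]]
[[615.6 -10.3  62. ]]
[[482.5 275.3  18. ]]
[[ 644.1   87.3   18. ]
 [ 649.7  -99.1   18. ]
 [ 522.7 -103.6   18. ]]
```

carry_out --rows '[[[0, 0, 0, 0.19, 0.25, -0.4, 85], [0, 0, 0, 0, 0, -0.8, 85], [0, 0, 0, 0, 0, -0.8, 85], [0, 0, 0, 0, 0, -0.48, 85], [0, 0, 0, 0, 0, 0, 60]]]'

```text
time: 2.55
tool_pos: [0.614, -0.0646, 0.1478]
tool_rot: [0.499, -0.501, 0.502, -0.498]
contact_force: [-0.7, -0.2, -0.0]
gripper_width: 0.854
```

carry_out --rows '[[[0, 0, 0, 0, 0, 0, 30], [0, 0, 0, 0, 0, 0, 30], [0, 0, 0, 0, 0, 0, 30], [0, 0, 0, 0, 0, 0, 30], [0, 0, 0, 0, 0, 0, 30]]]'

```text
time: 3.05
tool_pos: [0.6179, -0.0648, 0.1548]
tool_rot: [0.501, -0.5, 0.498, -0.501]
contact_force: [-0.1, -0.7, 5.9]
gripper_width: 0.474
```

carry_out --rows '[[[0, 0, 0, 0, 0, 0.25, 30], [0, 0, 0, 0, 0, 0.5, 30], [0, 0, 0, 0, 0, 0.75, 30], [0, 0, 0, 0, 0, 0.5, 30], [0, 0, 0, 0, 0, 0, 30]]]'

```text
time: 3.55
tool_pos: [0.6183, -0.0648, 0.2367]
tool_rot: [0.502, -0.499, 0.498, -0.502]
contact_force: [0.3, 0.5, -1.4]
gripper_width: 0.474
```

```bash
cat > look.py <<'E'
import sys
from h import *
tag=sys.argv[1]; cams=sys.argv[2:]
s=state(); print(s["time"],(1000*s["tool_pos"]).round(1),s["gripper_width"],s["contact_force"].round(1)); np.save(f"{tag}.npy",np.r_[s["tool_pos"],s["tool_rot"]])
out=[]
for c in cams:
    im=grab_frame(c); cv2.imwrite(f"pics/{tag}_{c}.png",im)
    if c=="scene": im=cv2.resize(im[120:360,100:400],None,fx=2,fy=2,interpolation=cv2.INTER_CUBIC)
    if c=="side": im=cv2.resize(im[90:380,130:430],None,fx=2,fy=2,interpolation=cv2.INTER_CUBIC)
    cv2.imwrite(f"pics/{tag}_{c}z.png",im)
E
python3 look.py g1 scene
```

```text
3.55 [618.3 -64.8 236.7] 0.47363537050302673 [ 0.3  0.5 -1.4]
```

View pics/g1_scenez.png

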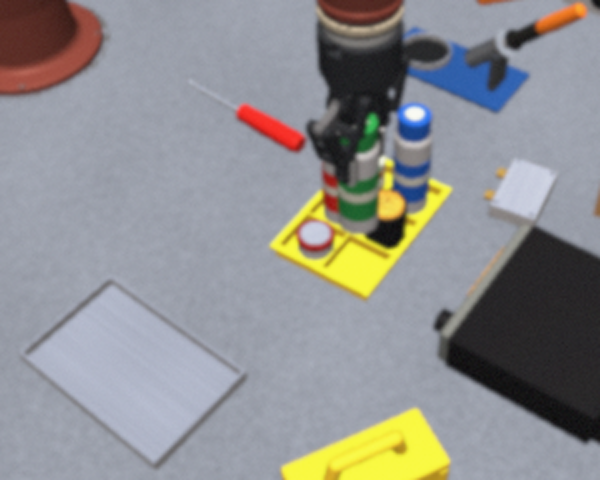

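carry_out --rows '[[[0, 0, 0, -0.1, -0.5, 0, 30], [0, 0, 0, -0.24, -1, 0, 30], [0, 0, 0, -0.2, -1, 0, 30], [0, 0, 0, -0.2, -1, 0, 30], [0, 0, 0, -0.2, -1, 0, 30]]]'

```text
time: 4.1
tool_pos: [0.5777, -0.2453, 0.2299]
tool_rot: [0.5, -0.501, 0.501, -0.498]
contact_force: [-0.2, 0.7, -1.0]
gripper_width: 0.472
```

carry_out --rows '[[[0, 0, 0, -0.2, -1, 0, 30], [0, 0, 0, -0.2, -0.55, 0, 30], [0, 0, 0, 0, 0, -0.4, 30], [0, 0, 0, 0, 0, -0.8, 30], [0, 0, 0, 0, 0, -0.5, 30]]]'

```text
time: 4.6
tool_pos: [0.5614, -0.3047, 0.1596]
tool_rot: [0.5, -0.501, 0.502, -0.497]
contact_force: [-0.3, 0.3, -2.7]
gripper_width: 0.474
```

carry_out --rows '[[[0, 0, 0, 0, 0, -0.2, 30], [0, 0, 0, 0, 0, 0, 30], [0, 0, 0, 0, 0, 0, 30]]]'

```text
time: 4.9
tool_pos: [0.5628, -0.3053, 0.1551]
tool_rot: [-0.501, 0.501, -0.5, 0.499]
contact_force: [0.1, 0.7, -1.9]
gripper_width: 0.475
```

```bash
python3 look.py g2 scene
```

```text
4.9 [ 562.8 -305.3  155.1] 0.4746337635255202 [ 0.1  0.7 -1.9]
```

View pics/g2_scenez.png

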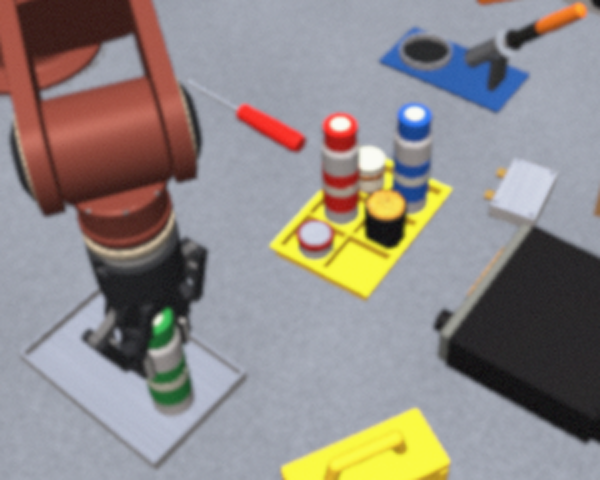

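carry_out --rows '[[[0, 0, 0, 0, 0, -0.03, 30], [0, 0, 0, 0, 0, 0, 30]]]'

```text
time: 5.15
tool_pos: [0.563, -0.3062, 0.155]
tool_rot: [-0.5, 0.5, -0.5, 0.499]
contact_force: [-0.5, -0.0, -1.4]
gripper_width: 0.474
```

carry_out --rows '[[[0, 0, 0, 0, 0, 0, 60], [0, 0, 0, 0, 0, 0, 85], [0, 0, 0, 0, 0, 0, 85], [0, 0, 0, 0, 0, 0, 85], [0, 0, 0, 0, 0, 0.3, 85]]]'

```text
time: 5.65
tool_pos: [0.5622, -0.3059, 0.1659]
tool_rot: [0.5, -0.501, 0.501, -0.498]
contact_force: [-0.8, 0.6, -0.4]
gripper_width: 0.999
```

carry_out --rows '[[[0, 0, 0, 0, 0, 0.7, 85], [0, 0, 0, 0, 0, 0.85, 85], [0, 0, 0, 0, 0.7, 0.2, 85], [0, 0, 0, 0, 1, 0, 85], [0, 0, 0, 0, 1, 0, 85]]]'

```text
time: 6.15
tool_pos: [0.5635, -0.198, 0.2397]
tool_rot: [-0.5, 0.5, -0.499, 0.501]
contact_force: [0.1, -0.1, -0.3]
gripper_width: 0.997
```

carry_out --rows '[[[0, 0, 0, 0, 1, 0, 85], [0, 0, 0, 0, 1, 0, 85], [0, 0, 0, 0, 1, 0, 85], [0, 0, 0, -0.1, 1, 0, 85], [0, 0, 0, -0.12, 0.8, 0, 85]]]'

```text
time: 6.65
tool_pos: [0.5543, -0.0045, 0.2388]
tool_rot: [0.501, -0.5, 0.499, -0.5]
contact_force: [0.5, -0.3, 1.1]
gripper_width: 1.002
```

carry_out --rows '[[[0, 0, 0, 0, 0, 0, 85], [0, 0, 0, 0, 0, 0, 85]]]'

```text
time: 6.85
tool_pos: [0.5546, -0.0061, 0.2385]
tool_rot: [0.501, -0.501, 0.499, -0.5]
contact_force: [0.0, -0.5, 0.1]
gripper_width: 0.998
```

```bash
python3 look.py r1 wrist side
```

```text
6.85 [554.6  -6.1 238.5] 0.9984996063855088 [ 0.  -0.5  0.1]
```

View pics/r1_wrist.png

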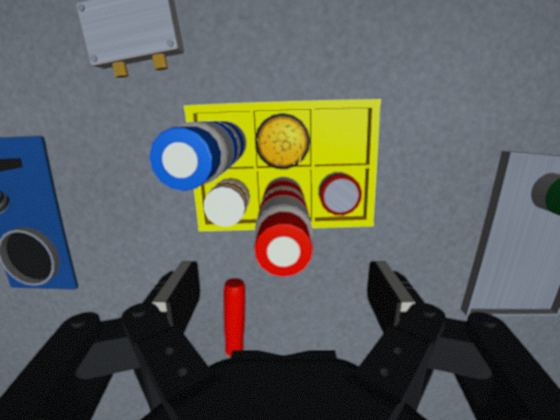

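View pics/r1_side.png

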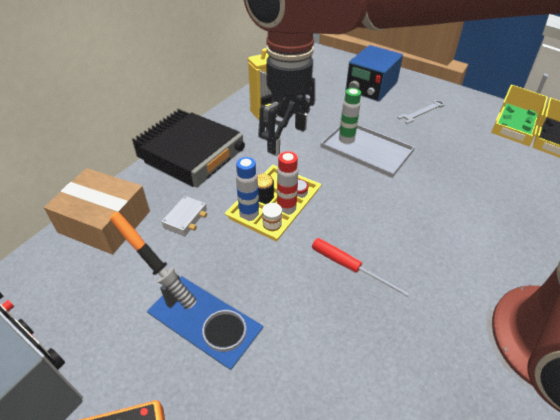

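```bash
python3 - <<'E'
from h import *
a=np.load("r1.npy"); W=cam("wrist",dict(tool_pos=a[:3],tool_rot=a[3:]))
print((1000*onplane(W,[(284,251),(180,159)],.144)).round(1))
print((1000*onplane(W,[(283,140)],.062)).round(1))
print((1000*onplane(W,[(27,257),(57,257),(27,229),(27,286)],.018)).round(1))
E
```

```text
[[552.   -7.3 144. ]
 [608.5  51.6 144. ]]
[[613.5  -6.5  62. ]]
[[481.2 290.6  18. ]
 [482.1 252.   18. ]
 [516.1 280.6  18. ]
 [442.2 302.2  18. ]]
```

carry_out --rows '[[[0, 0, 0, 0, 0, -0.5, 85], [0, 0, 0, 0, 0, -0.9, 85], [0, 0, 0, 0, 0, -0.6, 85], [0, 0, 0, 0, 0, -0.12, 85], [0, 0, 0, 0, 0, 0, 60]]]'

```text
time: 7.45
tool_pos: [0.5542, -0.0074, 0.1521]
tool_rot: [0.5, -0.5, 0.5, -0.5]
contact_force: [-0.3, -0.5, 0.7]
gripper_width: 0.849
```

carry_out --rows '[[[0, 0, 0, 0, 0, 0, 30], [0, 0, 0, 0, 0, 0, 30], [0, 0, 0, 0, 0, 0, 30], [0, 0, 0, 0, 0, 0, 30], [0, 0, 0, 0, 0, 0, 30]]]'

```text
time: 7.95
tool_pos: [0.5558, -0.0067, 0.1551]
tool_rot: [0.501, -0.5, 0.498, -0.501]
contact_force: [-0.2, 1.0, 6.5]
gripper_width: 0.478
```

carry_out --rows '[[[0, 0, 0, 0, 0, 0.3, 30], [0, 0, 0, 0, 0, 0.7, 30], [0, 0, 0, 0, 0, 0.7, 30], [0, 0, 0, -0.2, -0.5, 0.3, 30], [0, 0, 0, -0.5, -0.9, 0, 30]]]'

```text
time: 8.45
tool_pos: [0.528, -0.0621, 0.2365]
tool_rot: [0.503, -0.5, 0.497, -0.5]
contact_force: [0.6, -0.4, -1.8]
gripper_width: 0.478
```

carry_out --rows '[[[0, 0, 0, -0.58, -1, 0, 30], [0, 0, 0, 0, -1, 0, 30], [0, 0, 0, 0, -1, 0, 30], [0, 0, 0, 0, -1, 0, 30], [0, 0, 0, 0, -1, 0, 30]]]'

```text
time: 8.95
tool_pos: [0.5027, -0.2639, 0.2331]
tool_rot: [0.5, -0.5, 0.5, -0.5]
contact_force: [0.7, 0.3, -0.6]
gripper_width: 0.472
```

carry_out --rows '[[[0, 0, 0, 0, -0.7, 0, 30], [0, 0, 0, 0, -0.32, -0.2, 30], [0, 0, 0, 0, 0, -0.7, 30], [0, 0, 0, 0, 0, -0.7, 30], [0, 0, 0, 0, 0, -0.3, 30]]]'

```text
time: 9.45
tool_pos: [0.5018, -0.3013, 0.1535]
tool_rot: [0.5, -0.5, 0.502, -0.497]
contact_force: [-4.9, 13.7, 20.9]
gripper_width: 0.478
```

carry_out --rows '[[[0, 0, 0, 0, 0, -0.07, 30], [0, 0, 0, 0, 0, 0, 30], [0, 0, 0, 0, 0, 0, 30]]]'

```text
time: 9.75
tool_pos: [0.5034, -0.3028, 0.1541]
tool_rot: [0.501, -0.501, 0.499, -0.499]
contact_force: [-1.3, 0.7, -0.9]
gripper_width: 0.474
```

```bash
python3 look.py r2 scene
```

```text
9.75 [ 503.4 -302.8  154.1] 0.4742296436947119 [-1.3  0.7 -0.9]
```

View pics/r2_scenez.png

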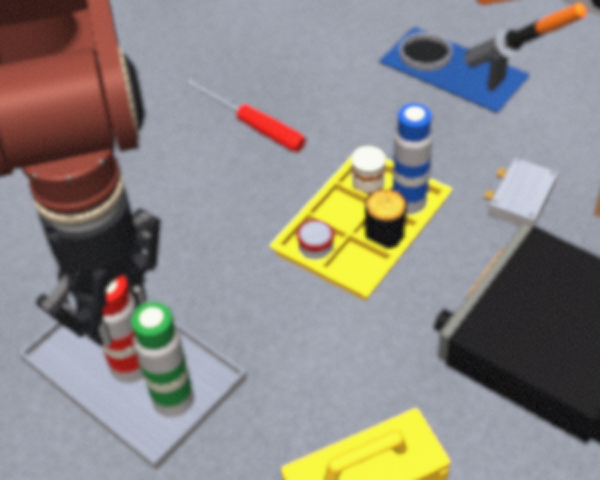

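carry_out --rows '[[[0, 0, 0, 0, 0, 0, 60], [0, 0, 0, 0, 0, 0, 85], [0, 0, 0, 0, 0, 0, 85], [0, 0, 0, 0, 0, 0, 85], [0, 0, 0, 0, 0, 0.4, 85]]]'

```text
time: 10.3
tool_pos: [0.5019, -0.3024, 0.1679]
tool_rot: [0.5, -0.501, 0.501, -0.498]
contact_force: [-0.4, 0.1, 0.1]
gripper_width: 0.995
```

carry_out --rows '[[[0, 0, 0, 0, 0, 0.8, 85], [0, 0, 0, 0, 0, 0.8, 85], [0, 0, 0, 0.1, 0.68, 0.1, 85], [0, 0, 0, 0.3, 1, 0, 85], [0, 0, 0, 0.3, 1, 0, 85]]]'

```text
time: 10.8
tool_pos: [0.5317, -0.1956, 0.2403]
tool_rot: [-0.5, 0.5, -0.499, 0.501]
contact_force: [0.3, 0.6, 0.2]
gripper_width: 0.991
```

carry_out --rows '[[[0, 0, 0, 0.3, 1, 0, 85], [0, 0, 0, 0.3, 1, 0, 85], [0, 0, 0, 0.3, 1, 0, 85], [0, 0, 0, 0.3, 1, 0, 85], [0, 0, 0, 0.3, 1, 0, 85]]]'

```text
time: 11.3
tool_pos: [0.5918, 0.0056, 0.2396]
tool_rot: [0.501, -0.5, 0.499, -0.5]
contact_force: [-0.1, 0.1, -1.1]
gripper_width: 0.995
```

carry_out --rows '[[[0, 0, 0, 0.3, 0.8, 0, 85], [0, 0, 0, 0.17, 0.4, 0, 85], [0, 0, 0, 0, 0, 0, 85], [0, 0, 0, 0, 0, 0, 85]]]'

```text
time: 11.7
tool_pos: [0.6101, 0.0514, 0.2384]
tool_rot: [-0.5, 0.501, -0.499, 0.5]
contact_force: [0.6, -0.1, -0.3]
gripper_width: 0.998
```

```bash
python3 look.py b1 wrist
```

```text
11.7 [610.1  51.4 238.4] 0.9980618397592246 [ 0.6 -0.1 -0.3]
```

View pics/b1_wrist.png

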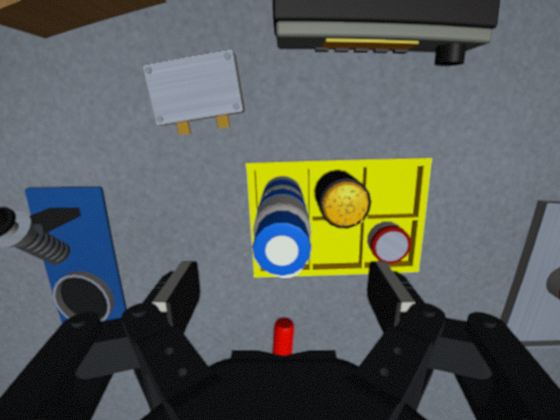

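carry_out --rows '[[[0, 0, 0, 0, 0, -0.5, 85], [0, 0, 0, 0, 0, -0.9, 85], [0, 0, 0, 0, 0, -0.6, 85], [0, 0, 0, 0, 0, -0.13, 85], [0, 0, 0, 0, 0, 0, 60]]]'

```text
time: 12.25
tool_pos: [0.6094, 0.0508, 0.152]
tool_rot: [-0.499, 0.501, -0.501, 0.5]
contact_force: [0.3, 0.8, 0.1]
gripper_width: 0.848
```

carry_out --rows '[[[0, 0, 0, 0, 0, 0, 30], [0, 0, 0, 0, 0, 0, 30], [0, 0, 0, 0, 0, 0, 30], [0, 0, 0, 0, 0, 0, 30], [0, 0, 0, 0, 0, 0, 30]]]'

```text
time: 12.75
tool_pos: [0.6114, 0.0519, 0.1553]
tool_rot: [0.501, -0.499, 0.498, -0.501]
contact_force: [-0.2, 0.2, 6.1]
gripper_width: 0.474
```

carry_out --rows '[[[0, 0, 0, 0, 0, 0.3, 30], [0, 0, 0, 0, 0, 0.7, 30], [0, 0, 0, 0, 0, 0.8, 30], [0, 0, 0, 0, 0, 0.5, 30], [0, 0, 0, 0, 0, 0.2, 30]]]'

```text
time: 13.25
tool_pos: [0.6108, 0.052, 0.256]
tool_rot: [0.501, -0.499, 0.498, -0.501]
contact_force: [0.3, 0.7, -2.0]
gripper_width: 0.475
```

carry_out --rows '[[[0, 0, 0, -0.3, -0.4, 0, 30], [0, 0, 0, -0.5, -0.9, 0, 30], [0, 0, 0, -0.5, -0.9, 0, 30], [0, 0, 0, -0.5, -0.9, 0, 30], [0, 0, 0, -0.5, -0.9, 0, 30]]]'

```text
time: 13.75
tool_pos: [0.5164, -0.1089, 0.2514]
tool_rot: [-0.5, 0.501, -0.5, 0.499]
contact_force: [-0.2, -0.0, -1.8]
gripper_width: 0.473
```

carry_out --rows '[[[0, 0, 0, -0.5, -0.9, 0, 30], [0, 0, 0, -0.5, -0.9, 0, 30], [0, 0, 0, -0.5, -0.9, 0, 30], [0, 0, 0, -0.37, -0.9, 0, 30], [0, 0, 0, 0, -0.7, 0, 30]]]'

```text
time: 14.25
tool_pos: [0.441, -0.2814, 0.2515]
tool_rot: [0.5, -0.5, 0.501, -0.499]
contact_force: [0.3, 0.2, -2.0]
gripper_width: 0.475
```

carry_out --rows '[[[0, 0, 0, 0, -0.4, -0.3, 30], [0, 0, 0, 0, -0.1, -0.7, 30], [0, 0, 0, 0, 0, -0.8, 30], [0, 0, 0, 0, 0, -0.4, 30], [0, 0, 0, 0, 0, -0.15, 30]]]'

```text
time: 14.75
tool_pos: [0.4418, -0.2988, 0.1556]
tool_rot: [0.5, -0.501, 0.502, -0.498]
contact_force: [0.1, -0.2, -2.1]
gripper_width: 0.475
```

carry_out --rows '[[[0, 0, 0, 0, 0, -0.1, 30], [0, 0, 0, 0, 0, 0, 30], [0, 0, 0, 0, 0, 0, 30]]]'

```text
time: 15.05
tool_pos: [0.444, -0.3006, 0.1562]
tool_rot: [0.501, -0.5, 0.499, -0.5]
contact_force: [1.0, 0.2, -1.8]
gripper_width: 0.475
```

```bash
python3 look.py b2 scene
```

```text
15.05 [ 444.  -300.6  156.2] 0.47501713648582017 [ 1.   0.2 -1.8]
```

View pics/b2_scenez.png

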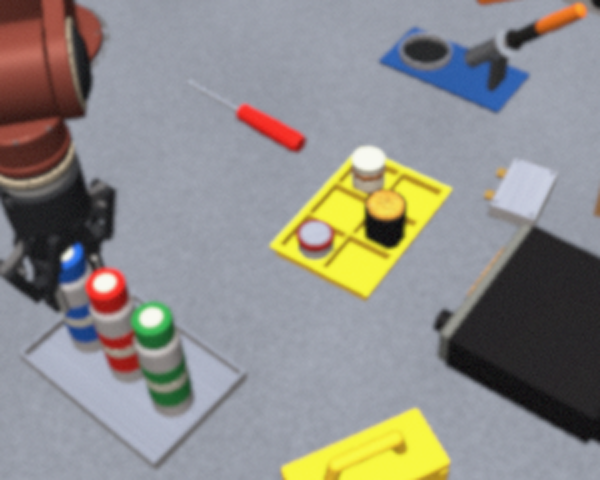

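carry_out --rows '[[[0, 0, 0, 0, 0, -0.04, 30], [0, 0, 0, 0, 0, 0, 30], [0, 0, 0, 0, 0, 0, 60], [0, 0, 0, 0, 0, 0, 85], [0, 0, 0, 0, 0, 0, 85]]]'

```text
time: 15.6
tool_pos: [0.4432, -0.3001, 0.1532]
tool_rot: [-0.5, 0.5, -0.5, 0.5]
contact_force: [0.5, -1.1, 0.2]
gripper_width: 0.955
```

carry_out --rows '[[[0, 0, 0, 0, 0, 0, 85], [0, 0, 0, 0, 0, 0.5, 85], [0, 0, 0, 0, 0, 0.9, 85], [0, 0, 0, 0, 0, 0.7, 85], [0, 0, 0, 0.2, 0.5, 0, 85]]]'

```text
time: 16.1
tool_pos: [0.4527, -0.2828, 0.2428]
tool_rot: [-0.5, 0.5, -0.497, 0.504]
contact_force: [1.6, -0.1, 0.4]
gripper_width: 0.994
```

carry_out --rows '[[[0, 0, 0, 0.55, 0.9, 0, 85], [0, 0, 0, 0.55, 0.9, 0, 85], [0, 0, 0, 0.55, 0.9, 0, 85], [0, 0, 0, 0.55, 0.9, 0, 85], [0, 0, 0, 0.55, 0.9, 0, 85]]]'

```text
time: 16.6
tool_pos: [0.5618, -0.0985, 0.2372]
tool_rot: [0.5, -0.5, 0.5, -0.5]
contact_force: [0.7, -0.3, -0.4]
gripper_width: 0.991
```

carry_out --rows '[[[0, 0, 0, 0.55, 0.9, -0.3, 85], [0, 0, 0, 0.5, 0.9, -0.6, 85], [0, 0, 0, 0.27, 0.55, -0.4, 85], [0, 0, 0, 0, 0, 0, 85], [0, 0, 0, 0, 0, 0, 85]]]'

```text
time: 17.1
tool_pos: [0.6137, -0.0058, 0.1845]
tool_rot: [-0.5, 0.501, -0.5, 0.499]
contact_force: [-0.1, -0.8, 0.9]
gripper_width: 0.996
```

```bash
python3 look.py t1 wrist scene; python3 - <<'E'
from h import *
S=cam("scene");D=cam("side")
E
```

```text
17.1 [613.7  -5.8 184.5] 0.9959677519232246 [-0.1 -0.8  0.9]
```

View pics/t1_wrist.png

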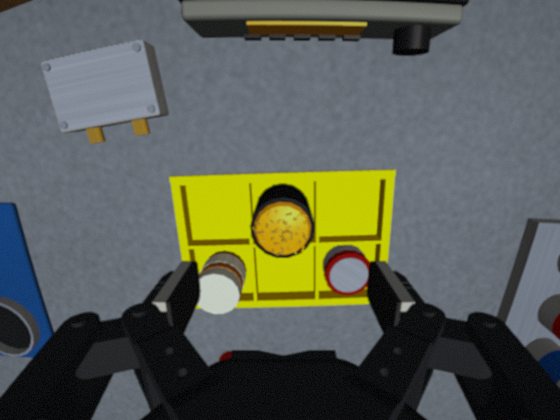

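View pics/t1_scenez.png

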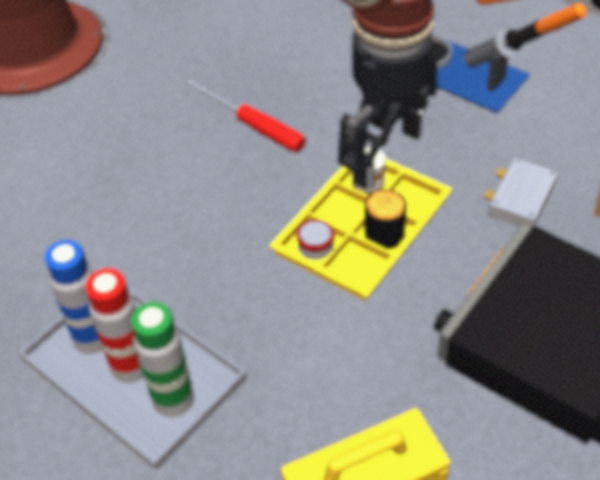

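```bash
python3 - <<'E'
from h import *
a=np.load("t1.npy"); W=cam("wrist",dict(tool_pos=a[:3],tool_rot=a[3:]))
print((1000*onplane(W,[(283,226)],.058)).round(1))
S=cam("scene");D=cam("side")
# cans in tray: discs z=.143
im=cv2.imread("pics/t1_scene.png").astype(int)
for u,v in [(100+63/2,120+253/2),(100+104/2,120+284/2),(100+151/2,120+318/2)]:
    print((1000*onplane(S,[(u,v)],.143)).round(1))
# wool from scene and side
for n,C in(("scene",S),("side",D)):
    im=cv2.imread(f"pics/{'t1_scene' if n=='scene' else 'side0'}.png"); h=cv2.cvtColor(im,cv2.COLOR_BGR2HSV)
    m=cv2.inRange(h,(12,100,110),(24,255,255)); 
    P=proj(C,[[.6137,-.0068,.06]])[0]; u,v=P.round().astype(int); k=m[v-12:v+13,u-14:u+15]
    ys,xs=np.nonzero(k); c=[xs.mean()+u-14,ys.mean()+v-12]; print(n,P,c,len(xs),(1000*onplane(C,[c],.058)).round(1))
E
```

```text
[[615.4  -6.3  58. ]]
[[ 442.4 -300.6  143. ]]
[[ 500.9 -304.1  143. ]]
[[ 562.4 -306.8  143. ]]
scene [292.52491918 220.34857629] [np.float64(292.1591836734694), np.float64(220.6530612244898)] 245 [[612.6  -6.5  58. ]]
side [262.90362391 178.35768778] [np.float64(265.40384615384613), np.float64(181.1346153846154)] 104 [[605.6  -4.4  58. ]]
```

carry_out --rows '[[[0, 0, 0, 0, 0, -0.4, 85], [0, 0, 0, 0, 0, -0.8, 85], [0, 0, 0, 0, 0, -0.6, 85], [0, 0, 0, 0, 0, -0.25, 85], [0, 0, 0, 0, 0, -0.08, 75]]]'

```text
time: 17.7
tool_pos: [0.6129, -0.0067, 0.0982]
tool_rot: [-0.5, 0.501, -0.501, 0.499]
contact_force: [0.6, 0.1, 0.1]
gripper_width: 0.879
```

carry_out --rows '[[[0, 0, 0, 0, 0, 0, 60], [0, 0, 0, 0, 0, 0, 36], [0, 0, 0, 0, 0, 0, 36], [0, 0, 0, 0, 0, 0, 36], [0, 0, 0, 0, 0, 0, 36]]]'

```text
time: 18.2
tool_pos: [0.6154, -0.0063, 0.1019]
tool_rot: [0.501, -0.5, 0.499, -0.501]
contact_force: [0.9, -1.0, 6.5]
gripper_width: 0.536
```

carry_out --rows '[[[0, 0, 0, 0, 0, 0.2, 36], [0, 0, 0, 0, 0, 0.4, 36], [0, 0, 0, 0, 0, 0.7, 36], [0, 0, 0, 0, 0, 0.5, 36], [0, 0, 0, 0, 0, 0.2, 36]]]'

```text
time: 18.7
tool_pos: [0.6151, -0.0062, 0.1834]
tool_rot: [0.501, -0.499, 0.498, -0.501]
contact_force: [1.0, 0.5, -0.6]
gripper_width: 0.54
```

```bash
python3 look.py t2 scene wrist
```

```text
18.7 [615.1  -6.2 183.4] 0.5395163562753589 [ 1.   0.5 -0.6]
```

View pics/t2_scenez.png

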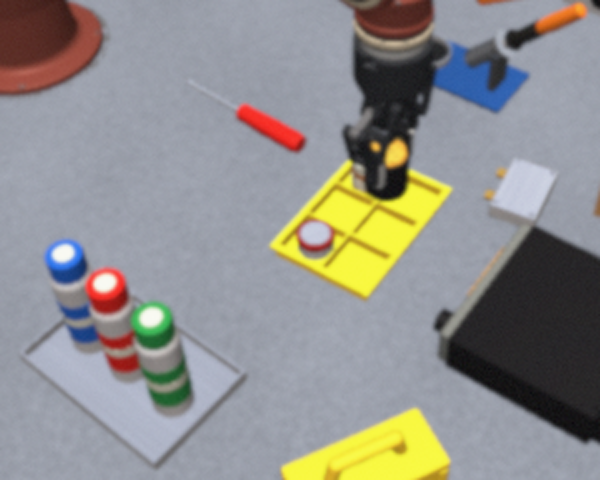

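View pics/t2_wrist.png

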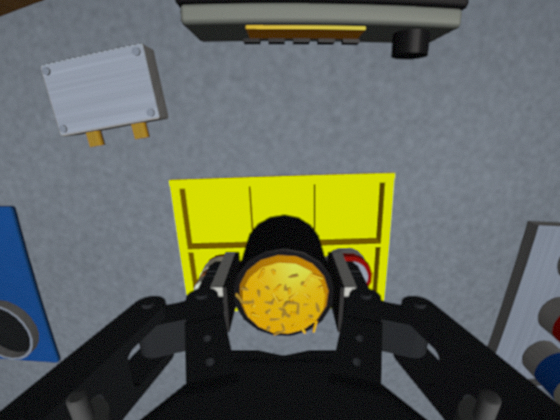

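carry_out --rows '[[[0, 0, 0, -0.4, 0.5, 0.2, 36], [0, 0, 0, -0.7, 0.8, 0.2, 36], [0, 0, 0, -0.7, 0.8, 0.2, 36], [0, 0, 0, -0.7, 0.8, 0.2, 36], [0, 0, 0, -0.35, 0.5, 0.2, 36]]]'

```text
time: 19.3
tool_pos: [0.4969, 0.1314, 0.2179]
tool_rot: [-0.5, 0.502, -0.5, 0.498]
contact_force: [0.8, 0.3, -1.3]
gripper_width: 0.543
```

carry_out --rows '[[[0, 0, 0, 0, 0, 0, 36], [0, 0, 0, 0, 0, 0, 36], [0, 0, 0, 0, 0, 0, 36]]]'

```text
time: 19.6
tool_pos: [0.5, 0.1292, 0.2188]
tool_rot: [-0.5, 0.501, -0.5, 0.5]
contact_force: [0.2, -0.2, -2.0]
gripper_width: 0.538
```

```bash
python3 look.py t3 wrist side
```

```text
19.6 [500.  129.2 218.8] 0.5383681925998257 [ 0.2 -0.2 -2. ]
```

View pics/t3_wrist.png

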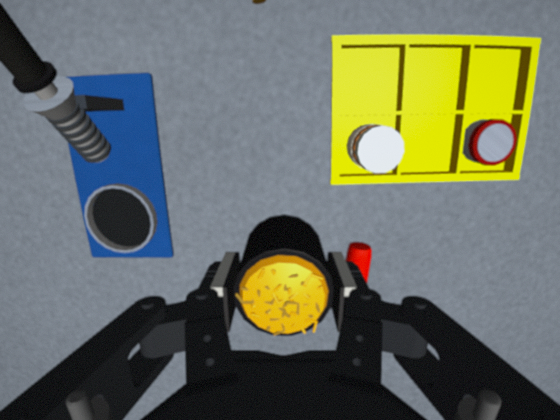

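View pics/t3_sidez.png

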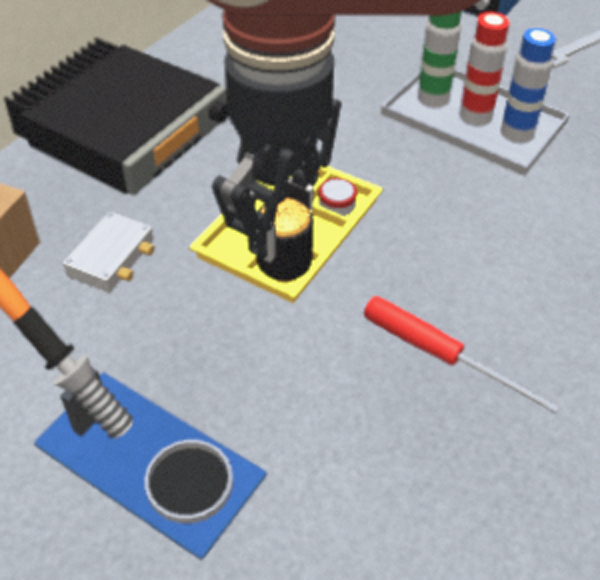

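```bash
python3 - <<'E'
from h import *
a=np.load("t3.npy"); W=cam("wrist",dict(tool_pos=a[:3],tool_rot=a[3:]));D=cam("side");S=cam("scene")
for n,C,f,p in(("wrist",W,"t3_wrist",(120,218)),("side",D,"t3_side",(224,330)),("scene",S,"g1_scene",(312,145))):
    im=cv2.imread(f"pics/{f}.png"); h=cv2.cvtColor(im,cv2.COLOR_BGR2HSV)
    blue=cv2.inRange(h,(100,120,40),(125,255,255))
    for nm,m in(("hole",255-blue),("dark",cv2.inRange(im,(0,0,0),(75,75,75))&(255-blue))):
        l=cv2.connectedComponents(m,connectivity=4)[1]; k=(l==l[p[1],p[0]]).astype(np.uint8)
        c=max(cv2.findContours(k,0,cv2.CHAIN_APPROX_NONE)[0],key=cv2.contourArea)
        x,y,w,hh=cv2.boundingRect(c); 
        P=onplane(C,c.reshape(-1,2),.018)[:,:2]*1000
        (cx,cy),r=cv2.minEnclosingCircle(P.astype(np.float32)); e=cv2.fitEllipse(P.astype(np.float32))
        print(n,nm,(x,y,w,hh),"circ",round(cx,1),round(cy,1),round(r,1),"ell",np.round(e[0],1),np.round(e[1],1))
    print(n, "mean-white ring centroid")
E
```

```text
wrist hole (0, 0, 560, 420) circ 322.3 135.0 436.5 ell [412.2 133.5] [556.  815.7]
wrist dark (89, 189, 61, 59) circ 480.2 293.1 31.8 ell [481.2 291.9] [57.4 63.1]
wrist mean-white ring centroid
side hole (202, 309, 45, 43) circ 480.1 295.1 38.5 ell [480.3 295.3] [72.  75.8]
side dark (205, 314, 38, 32) circ 481.0 295.3 30.7 ell [480.2 295.6] [55.6 60.2]
side mean-white ring centroid
scene hole (0, 0, 560, 420) circ 63.5 711.9 1430.7 ell [254.9 445.8] [1992.1 2548.7]
scene dark (254, 132, 69, 80) circ 462.6 162.6 159.0 ell [456.6 185.9] [160.9 291.2]
scene mean-white ring centroid
```

carry_out --rows '[[[0, 0, 0, -0.08, 0.6, 0, 36], [0, 0, 0, -0.1, 0.9, 0, 36], [0, 0, 0, -0.1, 0.9, 0, 36], [0, 0, 0, -0.1, 0.9, 0, 36], [0, 0, 0, -0.1, 0.79, 0, 36]]]'

```text
time: 20.2
tool_pos: [0.4811, 0.2944, 0.2194]
tool_rot: [-0.5, 0.5, -0.5, 0.5]
contact_force: [0.7, -0.2, -1.9]
gripper_width: 0.541
```

carry_out --rows '[[[0, 0, 0, 0, 0, -0.5, 36], [0, 0, 0, 0, 0, -0.8, 36], [0, 0, 0, 0, 0, -0.5, 36], [0, 0, 0, 0, 0, -0.2, 36], [0, 0, 0, 0, 0, 0, 36]]]'

```text
time: 20.7
tool_pos: [0.4804, 0.2927, 0.1382]
tool_rot: [-0.499, 0.501, -0.5, 0.499]
contact_force: [-0.7, 0.2, -1.0]
gripper_width: 0.542
```

```bash
python3 look.py t4 side wrist scene
```

```text
20.7 [480.4 292.7 138.2] 0.5415826883849962 [-0.7  0.2 -1. ]
```

View pics/t4_sidez.png

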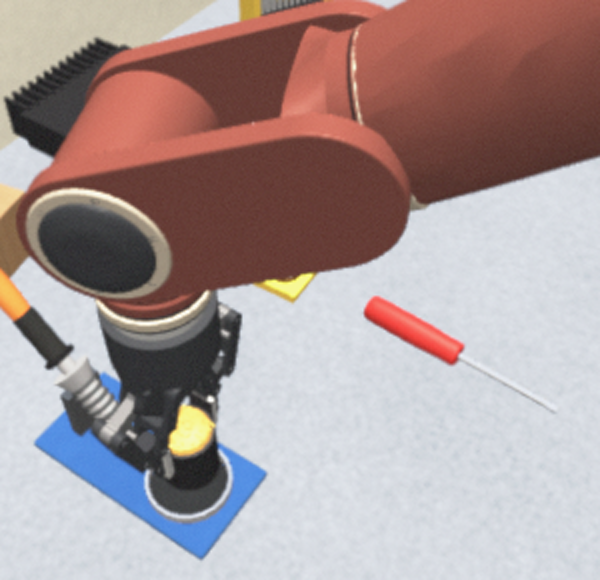

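View pics/t4_scenez.png

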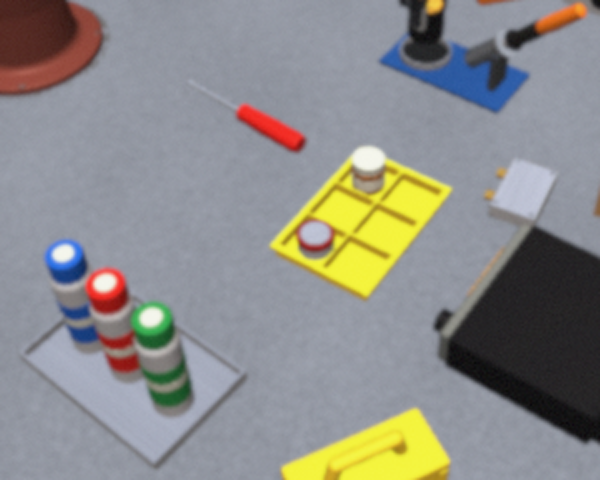

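carry_out --rows '[[[0, 0, 0, 0, 0, -0.3, 36], [0, 0, 0, 0, 0, -0.3, 36], [0, 0, 0, 0, 0, -0.15, 36], [0, 0, 0, 0, 0, -0.08, 36], [0, 0, 0, 0, 0, 0, 36]]]'

```text
time: 21.35
tool_pos: [0.4806, 0.2935, 0.1064]
tool_rot: [-0.5, 0.501, -0.5, 0.499]
contact_force: [0.5, -0.2, -1.3]
gripper_width: 0.544
```

carry_out --rows '[[[0, 0, 0, 0, 0, -0.03, 36], [0, 0, 0, 0, 0, 0, 36], [0, 0, 0, 0, 0, 0, 36]]]'

```text
time: 21.65
tool_pos: [0.4809, 0.2936, 0.106]
tool_rot: [0.501, -0.5, 0.5, -0.5]
contact_force: [-2.0, -0.7, 3.7]
gripper_width: 0.542
```

```bash
python3 look.py t5 side scene
```

```text
21.65 [480.9 293.6 106. ] 0.5422584971965817 [-2.  -0.7  3.7]
```

View pics/t5_sidez.png

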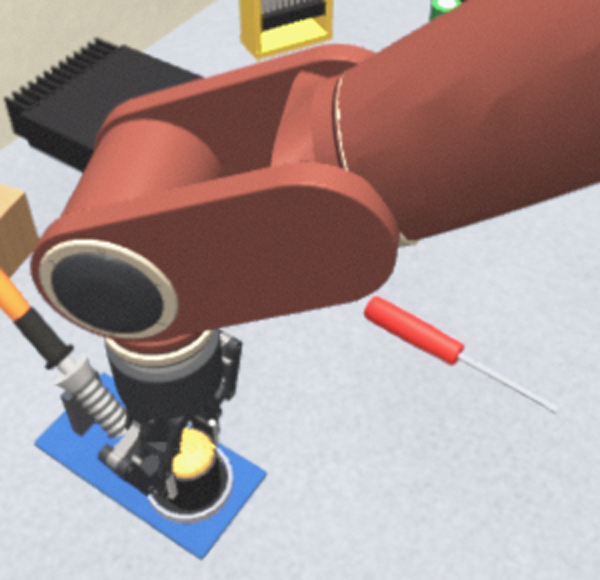

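carry_out --rows '[[[0, 0, 0, 0, 0, 0, 55], [0, 0, 0, 0, 0, 0, 65], [0, 0, 0, 0, 0, 0, 75], [0, 0, 0, 0, 0, 0, 75], [0, 0, 0, 0, 0, 0.3, 75]]]'

```text
time: 22.25
tool_pos: [0.4796, 0.2929, 0.1159]
tool_rot: [-0.499, 0.502, -0.5, 0.499]
contact_force: [-1.0, 0.3, -0.5]
gripper_width: 0.875
```

carry_out --rows '[[[0, 0, 0, 0, 0, 0.6, 85], [0, 0, 0, 0, 0, 0.9, 85], [0, 0, 0, 0, 0, 0.9, 85], [0, 0, 0, 0, -0.5, 0.6, 85], [0, 0, 0, 0, -1, 0, 85]]]'

```text
time: 22.75
tool_pos: [0.483, 0.235, 0.2442]
tool_rot: [0.505, -0.498, 0.497, -0.5]
contact_force: [0.7, 0.1, -0.4]
gripper_width: 0.995
```

carry_out --rows '[[[0, 0, 0, 0, -1, 0, 85], [0, 0, 0, 0, -1, 0, 85], [0, 0, 0, 0, -0.8, 0, 85], [0, 0, 0, 0, 0, 0, 85], [0, 0, 0, 0, 0, 0, 85]]]'

```text
time: 23.25
tool_pos: [0.481, 0.1211, 0.2384]
tool_rot: [0.5, -0.499, 0.5, -0.5]
contact_force: [-0.1, 0.1, -0.7]
gripper_width: 0.993
```

```bash
python3 look.py t6 wrist side
```

```text
23.25 [481.  121.1 238.4] 0.9928010272711801 [-0.1  0.1 -0.7]
```

View pics/t6_wrist.png

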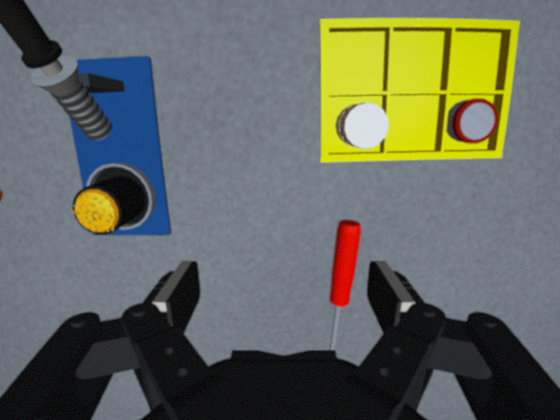

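View pics/t6_sidez.png

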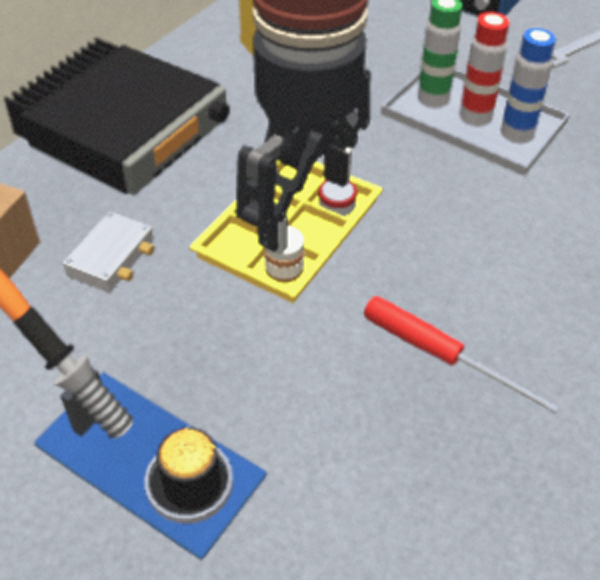

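```bash
python3 - <<'E'
from h import *
a=np.load("t6.npy"); W=cam("wrist",dict(tool_pos=a[:3],tool_rot=a[3:]));D=cam("side");S=cam("scene")
for n,C,f,p in(("wrist",W,"t6_wrist",(96,211)),("side",D,"t6_side",(224,316))):
    im=cv2.imread(f"pics/{f}.png"); h=cv2.cvtColor(im,cv2.COLOR_BGR2HSV)
    m=cv2.morphologyEx(cv2.inRange(h,(12,80,90),(32,255,255)),cv2.MORPH_CLOSE,np.ones((3,3)))
    l=cv2.connectedComponents(m)[1]; ys,xs=np.nonzero(l==l[p[1],p[0]]); c=(xs.mean(),ys.mean())
    print(n,len(xs),c,[(1000*onplane(C,[c],z))[0,:2].round(1).tolist() for z in(.058,.063)])
E
```

```text
wrist 1577 (np.float64(96.08814204185161), np.float64(210.68103994927077)) [[477.5, 293.3], [479.1, 289.9]]
side 541 (np.float64(222.91866913123846), np.float64(316.362292051756)) [[479.3, 293.2], [477.1, 295.2]]
```

carry_out --rows '[[[0, 0, 0, -0.1, -0.5, 0, 85], [0, 0, 0, -0.2, -1, 0, 85], [0, 0, 0, -0.2, -1, 0, 85], [0, 0, 0, -0.2, -1, 0, 85], [0, 0, 0, -0.24, -1, 0, 85]]]'

```text
time: 23.85
tool_pos: [0.4431, -0.0588, 0.2379]
tool_rot: [0.501, -0.501, 0.499, -0.499]
contact_force: [0.4, -0.3, -0.3]
gripper_width: 0.994
```

carry_out --rows '[[[0, 0, 0, 0, -1, 0, 85], [0, 0, 0, 0, -1, 0, 85], [0, 0, 0, 0, -1, 0, 85], [0, 0, 0, 0, -1, 0, 85], [0, 0, 0, 0, -1, 0, 85]]]'

```text
time: 24.35
tool_pos: [0.4438, -0.2593, 0.2377]
tool_rot: [0.501, -0.501, 0.499, -0.499]
contact_force: [1.0, 0.4, 0.1]
gripper_width: 0.999
```

carry_out --rows '[[[0, 0, 0, 0, -0.8, 0, 85], [0, 0, 0, 0, -0.24, 0, 85], [0, 0, 0, 0, 0, 0, 85], [0, 0, 0, 0, 0, 0, 85]]]'

```text
time: 24.75
tool_pos: [0.4436, -0.2988, 0.2373]
tool_rot: [0.501, -0.501, 0.5, -0.499]
contact_force: [0.4, -0.7, -1.0]
gripper_width: 0.997
```

```bash
python3 look.py b3 wrist
```

```text
24.75 [ 443.6 -298.8  237.3] 0.9974705431906656 [ 0.4 -0.7 -1. ]
```

View pics/b3_wrist.png

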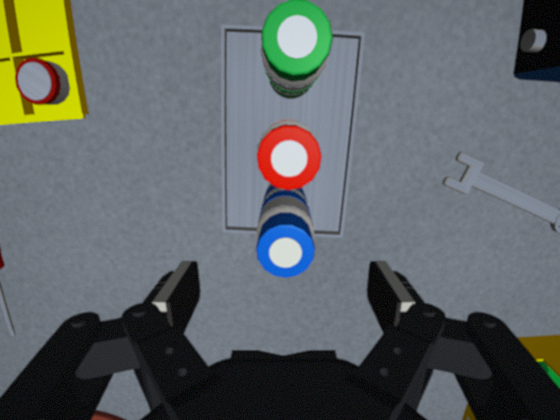

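carry_out --rows '[[[0, 0, 0, 0, 0, -0.5, 85], [0, 0, 0, 0, 0, -0.9, 85], [0, 0, 0, 0, 0, -0.6, 85], [0, 0, 0, 0, 0, -0.14, 85], [0, 0, 0, 0, 0, 0, 60]]]'

```text
time: 25.3
tool_pos: [0.4431, -0.2987, 0.1512]
tool_rot: [0.501, -0.501, 0.5, -0.499]
contact_force: [-1.1, 0.3, 0.5]
gripper_width: 0.853
```

carry_out --rows '[[[0, 0, 0, 0, 0, 0, 30], [0, 0, 0, 0, 0, 0, 30], [0, 0, 0, 0, 0, 0, 30], [0, 0, 0, 0, 0, 0, 30], [0, 0, 0, 0, 0, 0, 30]]]'

```text
time: 25.8
tool_pos: [0.4443, -0.3008, 0.1543]
tool_rot: [-0.501, 0.5, -0.498, 0.501]
contact_force: [0.6, 2.0, 6.9]
gripper_width: 0.477
```

carry_out --rows '[[[0, 0, 0, 0, 0, 0.3, 30], [0, 0, 0, 0, 0, 0.7, 30], [0, 0, 0, 0, 0, 0.8, 30], [0, 0, 0, 0, 0, 0.5, 30], [0, 0, 0, 0, 0, 0.2, 30]]]'

```text
time: 26.3
tool_pos: [0.4439, -0.3008, 0.2553]
tool_rot: [-0.5, 0.5, -0.498, 0.501]
contact_force: [0.5, 0.2, -1.5]
gripper_width: 0.476
```

carry_out --rows '[[[0, 0, 0, 0, 0.4, 0, 30], [0, 0, 0, 0, 0.9, 0, 30], [0, 0, 0, 0.37, 0.9, 0, 30], [0, 0, 0, 0.5, 0.9, 0, 30], [0, 0, 0, 0.5, 0.9, 0, 30]]]'

```text
time: 26.8
tool_pos: [0.4971, -0.1375, 0.2498]
tool_rot: [0.5, -0.501, 0.501, -0.499]
contact_force: [0.4, -0.6, -1.6]
gripper_width: 0.473
```

carry_out --rows '[[[0, 0, 0, 0.5, 0.9, 0, 30], [0, 0, 0, 0.5, 0.9, 0, 30], [0, 0, 0, 0.5, 0.9, 0, 30], [0, 0, 0, 0.5, 0.9, 0, 30], [0, 0, 0, 0.5, 0.9, 0, 30]]]'

```text
time: 27.3
tool_pos: [0.597, 0.0425, 0.2496]
tool_rot: [-0.5, 0.501, -0.501, 0.498]
contact_force: [0.4, -1.0, 0.0]
gripper_width: 0.471
```

carry_out --rows '[[[0, 0, 0, 0.3, 0.3, 0, 30], [0, 0, 0, 0, 0, 0, 30], [0, 0, 0, 0, 0, -0.6, 30], [0, 0, 0, 0, 0, -0.5, 30], [0, 0, 0, 0, 0, 0, 30]]]'

```text
time: 27.8
tool_pos: [0.6065, 0.0517, 0.2026]
tool_rot: [-0.498, 0.503, -0.502, 0.497]
contact_force: [0.0, 0.2, -2.9]
gripper_width: 0.474
```

```bash
python3 look.py b4 scene side
```

```text
27.8 [606.5  51.7 202.6] 0.47440804782119445 [ 0.   0.2 -2.9]
```

View pics/b4_scenez.png

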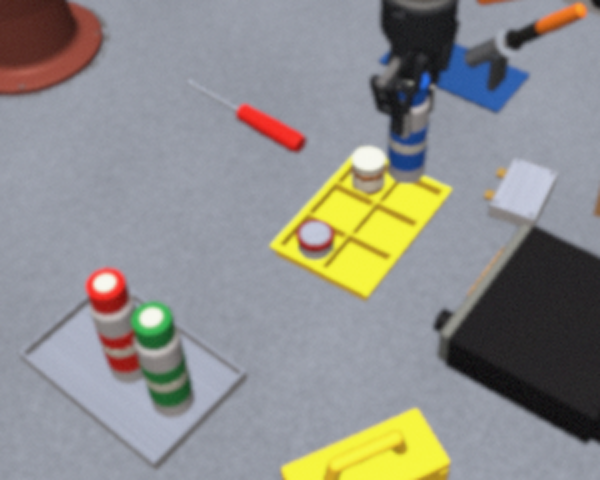

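View pics/b4_sidez.png

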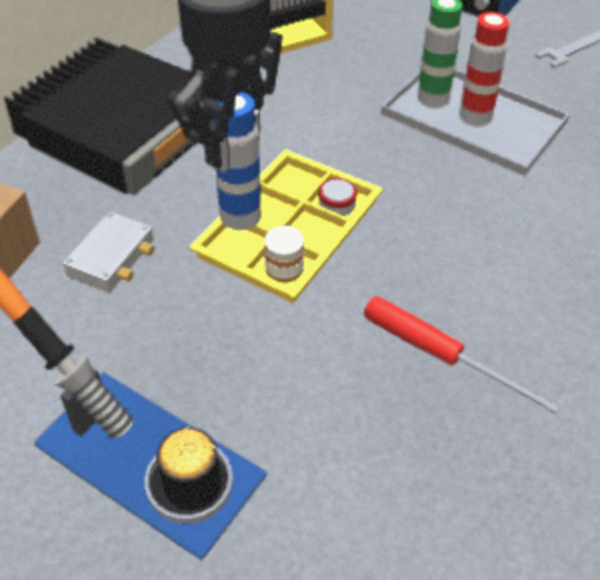

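carry_out --rows '[[[0, 0, 0, 0, 0, 0, 30], [0, 0, 0, 0, 0, -0.4, 30], [0, 0, 0, 0, 0, -0.5, 30], [0, 0, 0, 0, 0, -0.25, 30], [0, 0, 0, 0, 0, -0.1, 30]]]'

```text
time: 28.4
tool_pos: [0.6091, 0.0519, 0.1559]
tool_rot: [-0.5, 0.501, -0.5, 0.499]
contact_force: [0.4, 0.6, -2.9]
gripper_width: 0.477
```

carry_out --rows '[[[0, 0, 0, 0, 0, -0.05, 30], [0, 0, 0, 0, 0, -0.05, 30], [0, 0, 0, 0, 0, 0, 30], [0, 0, 0, 0, 0, 0, 30]]]'

```text
time: 28.8
tool_pos: [0.6108, 0.0519, 0.1554]
tool_rot: [0.501, -0.5, 0.499, -0.5]
contact_force: [-0.7, 0.4, 2.4]
gripper_width: 0.473
```

carry_out --rows '[[[0, 0, 0, 0, 0, 0, 55], [0, 0, 0, 0, 0, 0, 70], [0, 0, 0, 0, 0, 0, 85], [0, 0, 0, 0, 0, 0, 85], [0, 0, 0, 0, 0, 0.4, 85]]]'

```text
time: 29.3
tool_pos: [0.6083, 0.0519, 0.1676]
tool_rot: [-0.499, 0.502, -0.501, 0.498]
contact_force: [-0.9, -0.0, -1.3]
gripper_width: 0.998
```

carry_out --rows '[[[0, 0, 0, 0, 0, 0.8, 85], [0, 0, 0, 0, 0, 0.8, 85], [0, 0, 0, -0.1, -0.5, 0.1, 85], [0, 0, 0, -0.3, -1, 0, 85], [0, 0, 0, -0.3, -1, 0, 85]]]'

```text
time: 29.8
tool_pos: [0.5822, -0.0487, 0.2402]
tool_rot: [0.501, -0.5, 0.498, -0.5]
contact_force: [0.4, -0.2, -0.1]
gripper_width: 1.001
```

carry_out --rows '[[[0, 0, 0, -0.3, -1, 0, 85], [0, 0, 0, -0.3, -1, 0, 85], [0, 0, 0, -0.3, -1, 0, 85], [0, 0, 0, -0.3, -1, 0, 85], [0, 0, 0, -0.3, -1, 0, 85]]]'

```text
time: 30.3
tool_pos: [0.5215, -0.2498, 0.2395]
tool_rot: [0.501, -0.5, 0.499, -0.5]
contact_force: [1.0, -0.1, 0.1]
gripper_width: 0.996
```

carry_out --rows '[[[0, 0, 0, -0.3, -0.9, 0, 85], [0, 0, 0, -0.18, -0.48, 0, 85], [0, 0, 0, 0, 0, 0, 85], [0, 0, 0, 0, 0, 0, 85]]]'

```text
time: 30.7
tool_pos: [0.5029, -0.3034, 0.2388]
tool_rot: [0.5, -0.5, 0.5, -0.5]
contact_force: [-0.6, -0.5, -0.1]
gripper_width: 0.995
```

```bash
python3 look.py r3 wrist scene
```

```text
30.7 [ 502.9 -303.4  238.8] 0.9949120745203043 [-0.6 -0.5 -0.1]
```

View pics/r3_wrist.png

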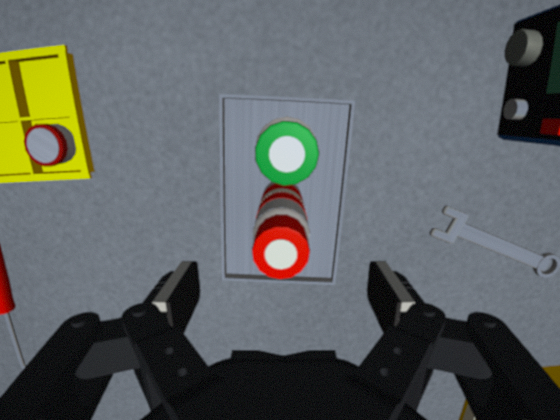

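View pics/r3_scenez.png

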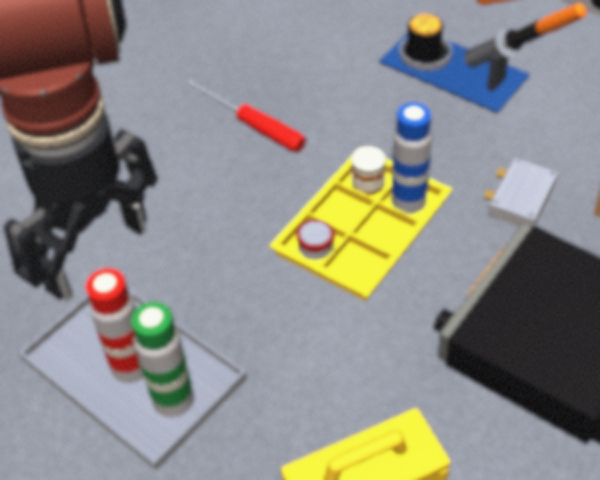

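carry_out --rows '[[[0, 0, 0, 0, 0, -0.5, 85], [0, 0, 0, 0, 0, -0.9, 85], [0, 0, 0, 0, 0, -0.6, 85], [0, 0, 0, 0, 0, -0.15, 85], [0, 0, 0, 0, 0, 0, 60]]]'

```text
time: 31.3
tool_pos: [0.5028, -0.3021, 0.1511]
tool_rot: [-0.501, 0.501, -0.5, 0.498]
contact_force: [-0.2, 0.2, -0.0]
gripper_width: 0.849
```

carry_out --rows '[[[0, 0, 0, 0, 0, 0, 30], [0, 0, 0, 0, 0, 0, 30], [0, 0, 0, 0, 0, 0, 30], [0, 0, 0, 0, 0, 0, 30], [0, 0, 0, 0, 0, 0, 30]]]'

```text
time: 31.8
tool_pos: [0.5039, -0.304, 0.1544]
tool_rot: [-0.501, 0.5, -0.498, 0.501]
contact_force: [0.2, 1.5, 6.1]
gripper_width: 0.475
```

carry_out --rows '[[[0, 0, 0, 0, 0, 0.3, 30], [0, 0, 0, 0, 0, 0.7, 30], [0, 0, 0, 0, 0, 0.8, 30], [0, 0, 0, 0, 0, 0.5, 30], [0, 0, 0, 0, 0, 0.2, 30]]]'

```text
time: 32.3
tool_pos: [0.5035, -0.304, 0.2555]
tool_rot: [-0.501, 0.5, -0.498, 0.501]
contact_force: [0.9, -0.3, -0.1]
gripper_width: 0.474
```

carry_out --rows '[[[0, 0, 0, 0, 0.5, 0, 30], [0, 0, 0, 0, 1, 0, 30], [0, 0, 0, 0.2, 0.95, 0, 30], [0, 0, 0, 0.25, 0.95, 0, 30], [0, 0, 0, 0.25, 0.95, 0, 30]]]'

```text
time: 32.8
tool_pos: [0.5297, -0.1267, 0.2499]
tool_rot: [0.5, -0.501, 0.501, -0.499]
contact_force: [1.7, -0.6, -1.4]
gripper_width: 0.478
```

carry_out --rows '[[[0, 0, 0, 0.25, 0.95, 0, 30], [0, 0, 0, 0.24, 0.95, 0, 30], [0, 0, 0, 0.1, 0.8, 0, 30], [0, 0, 0, 0, 0.37, 0, 30], [0, 0, 0, 0, 0, 0, 30]]]'

```text
time: 33.3
tool_pos: [0.5533, -0.0044, 0.2503]
tool_rot: [-0.501, 0.502, -0.5, 0.498]
contact_force: [-0.6, -0.3, -0.6]
gripper_width: 0.478
```

carry_out --rows '[[[0, 0, 0, 0, 0, -0.6, 30], [0, 0, 0, 0, 0, -0.5, 30], [0, 0, 0, 0, 0, 0, 30], [0, 0, 0, 0, 0, 0, 30]]]'

```text
time: 33.7
tool_pos: [0.5538, -0.0072, 0.2074]
tool_rot: [-0.5, 0.501, -0.5, 0.499]
contact_force: [-0.6, 0.5, -0.5]
gripper_width: 0.473
```

```bash
python3 look.py r4 side
```

```text
33.7 [553.8  -7.2 207.4] 0.47295294689681644 [-0.6  0.5 -0.5]
```

View pics/r4_sidez.png

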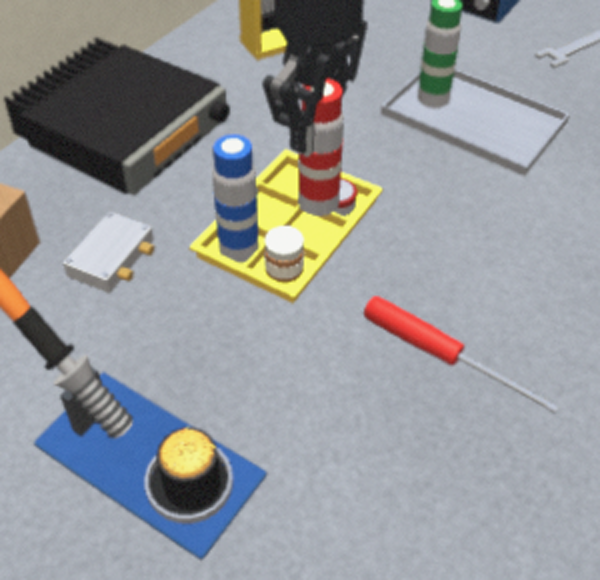

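carry_out --rows '[[[0, 0, 0, 0, 0, -0.4, 30], [0, 0, 0, 0, 0, -0.5, 30], [0, 0, 0, 0, 0, -0.25, 30], [0, 0, 0, 0, 0, -0.1, 30], [0, 0, 0, 0, 0, -0.05, 30]]]'

```text
time: 34.25
tool_pos: [0.5543, -0.0066, 0.1556]
tool_rot: [-0.5, 0.5, -0.5, 0.499]
contact_force: [-0.8, 1.2, -0.4]
gripper_width: 0.472
```

carry_out --rows '[[[0, 0, 0, 0, 0, -0.05, 30], [0, 0, 0, 0, 0, 0, 30], [0, 0, 0, 0, 0, 0, 30]]]'

```text
time: 34.55
tool_pos: [0.5551, -0.0066, 0.1555]
tool_rot: [0.501, -0.5, 0.499, -0.5]
contact_force: [-1.9, 1.3, 4.4]
gripper_width: 0.48
```

carry_out --rows '[[[0, 0, 0, 0, 0, 0, 55], [0, 0, 0, 0, 0, 0, 70], [0, 0, 0, 0, 0, 0, 85], [0, 0, 0, 0, 0, 0, 85], [0, 0, 0, 0, 0, 0.4, 85]]]'

```text
time: 35.05
tool_pos: [0.5527, -0.0063, 0.1677]
tool_rot: [-0.499, 0.502, -0.501, 0.498]
contact_force: [-0.3, -0.6, -0.3]
gripper_width: 0.997
```

carry_out --rows '[[[0, 0, 0, 0, 0, 0.8, 85], [0, 0, 0, 0, 0, 0.8, 85], [0, 0, 0, 0, -0.5, 0.1, 85], [0, 0, 0, 0.1, -1, 0, 85], [0, 0, 0, 0.12, -1, 0, 85]]]'

```text
time: 35.55
tool_pos: [0.5637, -0.1072, 0.2402]
tool_rot: [0.501, -0.5, 0.498, -0.5]
contact_force: [0.9, 0.7, 0.2]
gripper_width: 0.997
```

carry_out --rows '[[[0, 0, 0, 0, -1, 0, 85], [0, 0, 0, 0, -1, 0, 85], [0, 0, 0, 0, -1, 0, 85], [0, 0, 0, 0, -1, 0, 85], [0, 0, 0, 0, -0.7, 0, 85]]]'

```text
time: 36.05
tool_pos: [0.5631, -0.2971, 0.2394]
tool_rot: [-0.5, 0.5, -0.499, 0.501]
contact_force: [0.8, 1.1, -0.6]
gripper_width: 0.993
```

carry_out --rows '[[[0, 0, 0, 0, -0.29, 0, 85], [0, 0, 0, 0, 0, 0, 85], [0, 0, 0, 0, 0, 0, 85]]]'

```text
time: 36.35
tool_pos: [0.5633, -0.3051, 0.2382]
tool_rot: [0.501, -0.5, 0.5, -0.499]
contact_force: [0.9, 0.3, 0.3]
gripper_width: 0.995
```

```bash
python3 look.py g3 wrist scene
```

```text
36.35 [ 563.3 -305.1  238.2] 0.9945169497388405 [0.9 0.3 0.3]
```

View pics/g3_wrist.png

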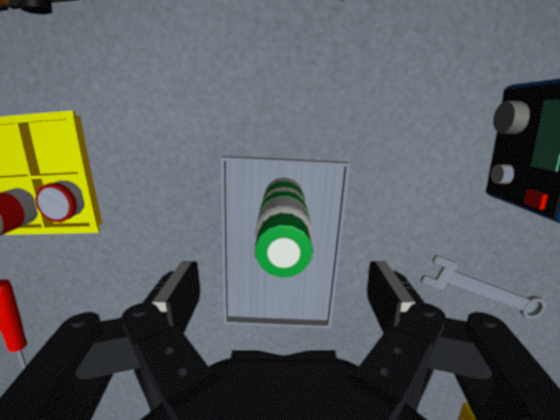

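View pics/g3_scenez.png

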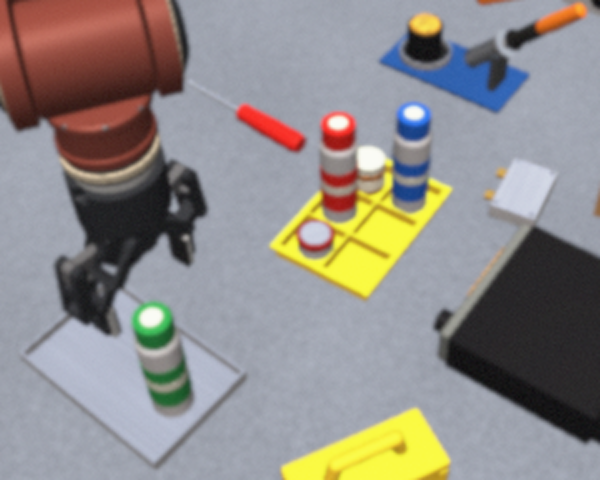

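carry_out --rows '[[[0, 0, 0, 0, 0, -0.5, 85], [0, 0, 0, 0, 0, -0.9, 85], [0, 0, 0, 0, 0, -0.6, 85], [0, 0, 0, 0, 0, -0.15, 85], [0, 0, 0, 0, 0, 0, 60]]]'

```text
time: 36.95
tool_pos: [0.5629, -0.3048, 0.1509]
tool_rot: [-0.501, 0.501, -0.5, 0.498]
contact_force: [-0.3, 0.1, -0.4]
gripper_width: 0.853
```

carry_out --rows '[[[0, 0, 0, 0, 0, 0, 30], [0, 0, 0, 0, 0, 0, 30], [0, 0, 0, 0, 0, 0, 30], [0, 0, 0, 0, 0, 0, 30], [0, 0, 0, 0, 0, 0, 30]]]'

```text
time: 37.45
tool_pos: [0.5643, -0.3067, 0.1546]
tool_rot: [-0.501, 0.5, -0.498, 0.501]
contact_force: [-0.1, 1.4, 6.2]
gripper_width: 0.473
```

carry_out --rows '[[[0, 0, 0, 0, 0, 0.3, 30], [0, 0, 0, 0, 0, 0.7, 30], [0, 0, 0, 0, 0, 0.8, 30], [0, 0, 0, 0, 0, 0.5, 30], [0, 0, 0, 0, 0, 0.2, 30]]]'

```text
time: 37.95
tool_pos: [0.5639, -0.3067, 0.2555]
tool_rot: [-0.501, 0.5, -0.498, 0.501]
contact_force: [0.6, 0.1, -1.3]
gripper_width: 0.473
```

carry_out --rows '[[[0, 0, 0, 0.2, 0.5, 0, 30], [0, 0, 0, 0.3, 0.9, 0, 30], [0, 0, 0, 0.3, 0.95, 0, 30], [0, 0, 0, 0.3, 0.95, 0, 30], [0, 0, 0, 0.24, 0.95, 0, 30]]]'

```text
time: 38.45
tool_pos: [0.6165, -0.1345, 0.2506]
tool_rot: [-0.5, 0.501, -0.5, 0.499]
contact_force: [0.2, -0.9, -1.3]
gripper_width: 0.477
```

carry_out --rows '[[[0, 0, 0, 0, 0.9, 0, 30], [0, 0, 0, 0, 0.6, 0, 30], [0, 0, 0, 0, 0.29, 0, 30], [0, 0, 0, 0, 0, 0, 30], [0, 0, 0, 0, 0, -0.5, 30]]]'

```text
time: 38.95
tool_pos: [0.6184, -0.0656, 0.235]
tool_rot: [-0.501, 0.499, -0.498, 0.502]
contact_force: [1.5, -0.2, -1.8]
gripper_width: 0.48
```

carry_out --rows '[[[0, 0, 0, 0, 0, -0.6, 30], [0, 0, 0, 0, 0, 0, 30], [0, 0, 0, 0, 0, 0, 30], [0, 0, 0, 0, 0, 0, 30]]]'

```text
time: 39.35
tool_pos: [0.6175, -0.0654, 0.2094]
tool_rot: [-0.501, 0.5, -0.499, 0.501]
contact_force: [0.8, -0.2, -1.3]
gripper_width: 0.472
```

```bash
python3 look.py g4 side scene
```

```text
39.35 [617.5 -65.4 209.4] 0.4717037486876599 [ 0.8 -0.2 -1.3]
```

View pics/g4_scenez.png

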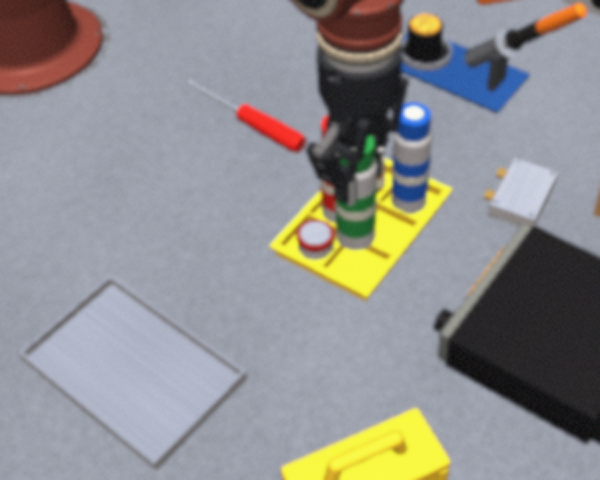

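carry_out --rows '[[[0, 0, 0, 0, 0, -0.4, 30], [0, 0, 0, 0, 0, -0.5, 30], [0, 0, 0, 0, 0, -0.25, 30], [0, 0, 0, 0, 0, -0.1, 30], [0, 0, 0, 0, 0, -0.05, 30]]]'

```text
time: 39.95
tool_pos: [0.6168, -0.0645, 0.1557]
tool_rot: [-0.5, 0.5, -0.5, 0.5]
contact_force: [0.5, 0.4, -1.0]
gripper_width: 0.474
```

carry_out --rows '[[[0, 0, 0, 0, 0, -0.05, 30], [0, 0, 0, 0, 0, 0, 30], [0, 0, 0, 0, 0, 0, 30]]]'

```text
time: 40.25
tool_pos: [0.6175, -0.0646, 0.1556]
tool_rot: [0.501, -0.5, 0.499, -0.5]
contact_force: [-2.6, 1.0, 5.0]
gripper_width: 0.473
```

Touched down; release and retreat up and to the right.

carry_out --rows '[[[0, 0, 0, 0, 0, 0, 55], [0, 0, 0, 0, 0, 0, 70], [0, 0, 0, 0, 0, 0, 85], [0, 0, 0, 0, 0, 0, 85], [0, 0, 0, 0, 0, 0.4, 85]]]'

```text
time: 40.75
tool_pos: [0.6152, -0.0642, 0.1675]
tool_rot: [-0.499, 0.501, -0.501, 0.498]
contact_force: [-0.1, 0.2, -0.1]
gripper_width: 0.997
```

carry_out --rows '[[[0, 0, 0, 0, 0, 0.8, 85], [0, 0, 0, 0, 0, 0.8, 85], [0, 0, 0, 0, 0, 0.6, 85], [0, 0, 0, -0.5, -0.8, 0.5, 85], [0, 0, 0, -0.7, -1, 0, 85]]]'

```text
time: 41.25
tool_pos: [0.5706, -0.1368, 0.284]
tool_rot: [0.503, -0.5, 0.496, -0.502]
contact_force: [0.7, -1.6, 0.1]
gripper_width: 0.994
```

carry_out --rows '[[[0, 0, 0, -0.6, -1, 0, 85], [0, 0, 0, -0.6, -0.9, 0, 85], [0, 0, 0, -0.4, -0.6, 0, 85], [0, 0, 0, 0, 0, 0, 85], [0, 0, 0, 0, 0, 0, 85]]]'

```text
time: 41.75
tool_pos: [0.5048, -0.2369, 0.2791]
tool_rot: [-0.5, 0.5, -0.499, 0.5]
contact_force: [-0.4, -0.9, -0.4]
gripper_width: 0.997
```

```bash
python3 look.py f scene side wrist; python3 - <<'E'
from h import *
for n,m in(("scene",[(270,181),(278,210),(307,176)]),("side",[(287,156),(277,131),(245,162)])):
    C=cam(n)
    for f in("0","f_"):
        im=cv2.imread(f"pics/{n}0.png" if f=="0" else f"pics/f_{n}.png").astype(int)
        for u,v in m:
            w=im[v-7:v+8,u-9:u+10]; k=(w.min(2)>150).astype(np.uint8)
            nn,l,s,c=cv2.connectedComponentsWithStats(k); j=1+np.argmin(np.hypot(*(c[1:]-[9,7]).T))
            print(n,f,s[j][4],(1000*onplane(C,[c[j]+[u-9,v-7]],.144))[0,:2].round(1))
E
```

```text
41.75 [ 504.8 -236.9  279.1] 0.9968194779868753 [-0.4 -0.9 -0.4]
scene 0 54 [553.5  -6.3]
scene 0 73 [616.  -64.6]
scene 0 58 [609.4  51.4]
scene f_ 58 [550.7  -6.6]
scene f_ 74 [614.4 -64.2]
scene f_ 58 [608.2  52.1]
side 0 63 [554.9  -7.3]
side 0 57 [618.1 -65.5]
side 0 68 [611.1  51.1]
side f_ 64 [552.   -7.5]
side f_ 57 [616.  -64.5]
side f_ 71 [609.8  51.4]
```

View pics/f_scenez.png

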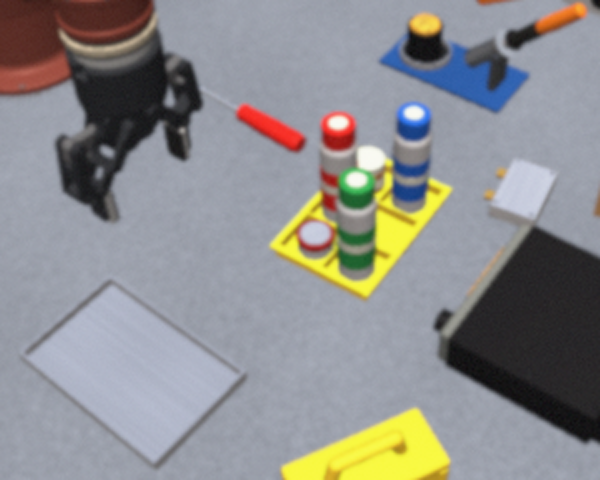

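View pics/f_sidez.png

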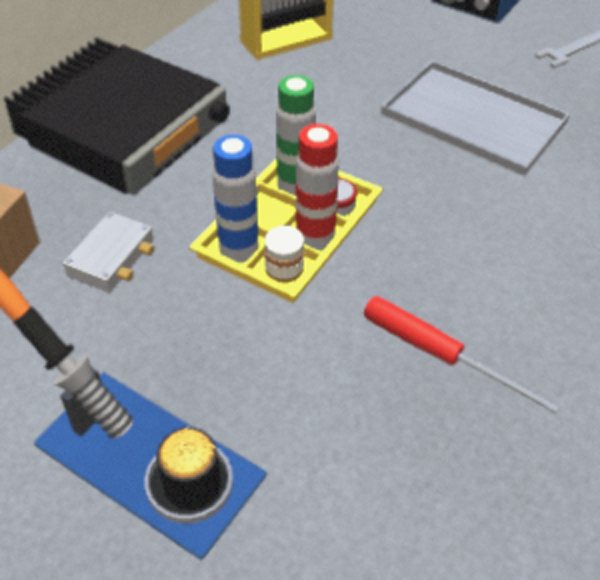

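All three cans are back within about 3 mm of where they started. The cleaner stands in the well and the jar and tin look untouched, so I'm handing the job in.

```bash
python3 -c "
from plant import *
print(job_done()); print(state()['time'])"
```

```text
the job is handed in; nothing more can be done
None
the job is handed in; nothing more can be done
```

The job is done and handed in at about 42 s of the 128 s allowed. I moved the green, red and blue cans to the side tray and set the tip cleaner in the stand's well. Then I put blue, red and green back in their own pockets.

**Last checks:**
- **Cans:** both fixed cameras put each can's top within about 3 mm of its starting point, and all three look upright.
- **Tip cleaner:** measured right after I let go, it was about 1–3 mm from the well's measured centre. It still looks upright there in the final pictures.
- **Jar and tin:** they look unmoved in the final pictures; I did not measure them.
- **Gripper:** it is open and clear of everything.

**What disagreed or went less smoothly:**
- **Camera disagreement:** the first estimates of the tray and well differed by about 10 mm between the two fixed cameras. I used the wrist camera to settle both positions.
- **Red can:** it touched down in the tray at about 25 N on the wrist when the arm overshot slightly. It did not tip, and later placements were slower.

The hand-in gives no verdict, so I could not confirm the result beyond these checks.

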